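# Latch the camera clamp and show the calibration glass

### The job

Get the little camera ready for calibration: first swing the red latch lever of its clamp shut until it rests in its catch, so that the camera cannot shift. Then pick up the calibration glass (the plate with dots and one notched corner, not the plain blank) by its clear end and hold it level with its label up, about 10 cm above the base of the camera stand, with the frosted end at the notch centred over the printed cross and pointing straight towards the camera post. Finish while still holding it there in the gripper, motionless; do not knock the camera or disturb the other things on the table.

Things in the scene. Friction and masses are not known exactly. Their poses are not given: they have to be found in the camera images.
- stand: Fixed camera stand. Plywood base 300 x 160 x 12 mm lying on the table; origin on the table surface, z up; the base reaches from x = -130 to +170 mm and y = -80 to +80 mm. The camera looks along its -x axis and down. A black framing square (50 mm) with a cross is printed on the base, centred at x = -60 mm, y = 0. An upright 20 mm aluminium post stands at x = +90 mm, y = 0 and carries a grey clamp (66 x 60 mm in x and y, top 168 mm above the table) that holds the camera.
- focus (a point): Where the camera is focused: the point 100 mm above the top of the stand's base (112 mm above the table), straight above the middle of the printed cross. Axes as the stand's: +x points to the camera post.
- camera: Small blue camera with black lens in an aluminium yoke on the clamp; it must not be knocked (any contact of over 4 N counts). Same origin and axes as the stand. It fills x = 45 to 125 mm, y = -27 to +27 mm, z = 159 to 240 mm above the table.
- latch (a joint): Angle of the red latch lever, rad: 0 shut, resting against its catch at the clamp's side (a hard stop); it starts open at 0.8 to 1.5 and moves stiffly, staying where it is left (about 0.5 N at the tab). The lever swings level about an upright pivot; shut it points along the stand's +x, and it opens towards the stand's +y (counter-clockwise from above).
- latch_pivot (a point): Point on the lever's pivot axis, 175 mm above the table. Fixed on the stand, at x = 62 mm, y = 50 mm of the stand.
- latch_tab (a point): Centre of the upturned red thumb tab at the lever's free end, 95 mm from the pivot axis and 175 mm above the table. The tab is 22 mm along the lever, 9 mm thick and 40 mm tall (z = 155 to 195 mm). Its x axis points along the lever away from the pivot; its y axis points in the opening direction.
- plate: The calibration glass, a loose glass plate 96 x 38 x 6 mm, 45 to 70 g, lying label up at any heading on a fixed 2 mm thick black rubber mat. Origin at the centre of its underside, z up out of the label face. Its clear part, with black dots, is at x = -48 to +18 mm; its frosted white end, with a black printed code as label, is at x = +18 to +48 mm. A small square notch (8 x 8 mm) is cut from the corner at +x, +y.
- plate_center (a point): Centre of the calibration glass, half-way up. Axes as the plate's.
- plate_label (a point): Centre of the frosted label end of the calibration glass, half-way up, 33 mm from the plate's centre along its +x. Axes as the plate's.
- blank: Plain clear glass blank, 96 x 38 x 6 mm, no notch, dots or frosting, lying on the same mat; origin at the centre of its underside. Leave it alone.
- servo: Loose black servo motor, 54 x 20 x 43 mm, origin under its centre. Leave it alone.
- screwdriver: Loose screwdriver, about 160 mm long. Leave it alone.
- lens_cap: Loose black round lens cap, 38 mm wide, 9 mm high. Leave it alone.
- screw_jar: Loose clear jar with orange cap, 52 mm wide, 60 mm high. Leave it alone.
- bracket: Loose yellow U-shaped servo bracket, 60 x 40 x 44 mm. Leave it alone.
- jaw: Loose orange gripper jaw, about 80 x 40 x 16 mm. Leave it alone.
Mind the look-alikes: they are no part of the job. Leave any blue or green look-alike of the plate alone.

How it is judged:
By the outcome, as a careful person would: the job done as asked, in the order asked, and still so for the second after the job is handed in, while the arm keeps its last pose, push and grip.
It also fails if it takes over 51 s, if anything falls off the work surface, if the arm or the gripper's body presses on something with over 40 N, if the wrist force passes 120 N, or if a joint passes its speed limit or range.

### The arm

A 6-joint arm with a two-finger parallel gripper is mounted at the origin on the work surface. World frame = base frame: x ahead of the robot, y to its left, z up, the work surface at z = 0. Lengths are in mm, angles in rad, forces in N, time in s.
With the tool pointing down it reaches from about 400 to 925 mm from the base axis. Payload 12.5 kg.
Tool frame: the origin (TCP) lies midway between the tips of the shut fingers; the grasp point (between the pads) lies 19 mm behind it; z points along the fingers, y is the direction in which the jaws open and shut (so a half turn about z gives the same grasp; the last joint's range is limited). The gripper opens to 95 mm and grips with 3 to 60 N. Pads are 20 mm wide; open, the fingers measure 119 mm over their backs; the gripper's body (75 mm by 180 mm) begins 59 mm behind the grasp point.
Start: joints at [-1.364, 0.491, 1.559, -0, 1.092, -0.106], TCP at [192.351, -594.683, 214.661] pointing down, gripper open.
Joint ranges: [-3.1, 3.1], [-0.84, 2.19], [0.05, 2.79], [-1.13, 4.28], [0.06, 2.93], [-2.69, 2.69]. Speed limits (rad/s): [2.22, 2.22, 2.79, 3.14, 3.14, 3.14].

### API

Orientations are given as [roll, pitch, yaw] about the fixed x, y, z axes, in that order (R = Rz(yaw) Ry(pitch) Rx(roll)).
In Python, from cell import env, eyes, job_done, boxes_of, regions_of gives the robot as it stands.
- The arm moves only by the tool send_rows, never from a script. Its argument "plan" is text: rows parted by semicolons, each of 5 numbers parted by spaces: the shift along the tool's x, y, z in mm, then the turn about the tool's z in rad, then the finger opening in mm, from 0 to 95.1. In form: x y z roll gripper; .... A call has 1 to 8 rows; each row shifts and turns the pose as measured when the row begins, along the tool's axes as they then stand; what a row does not reach is not made up. A row lasts 1/10 s, in which the tool goes at most 50 mm and 8.59 degrees, less where a joint would pass 70% of its speed; a pose out of reach is approached as far as the arm can. A call with a gripper value outside its range is refused whole. The fingers move at their own pace and stop on an object; the grip force is fixed at half the most. Time passes only in rows, so rows that do not move let the fingers close. It gives the time, the measured TCP pose, the force and the opening at its end, in the units of the state.
- env.state(): the state, without advancing time (a new reading comes with each control period).
- eyes.read_camera(name): name is "scene" or "top" or "wrist"; returns a dict with "image" (420x560x3 uint8, red, green, blue), "vertical_fov" (degrees; the focal length in pixels is half the picture's height over the tangent of half this angle, whatever the lens; pixels are square), "cx", "cy" (the principal point, pixels), "extrinsics" (4x4, takes a point from camera to world coordinates). Camera axes: x right, y up, looking along -z (the intrinsics and any distortion apply to the point x, -y, -z); pixel columns grow to the right and rows downward; lengths in mm; the calibration is good to about 2 mm. A picture is of the moment at which its call begins. There is no depth.
- job_done(): hands the job in, once; it reports no verdict.
Trained networks look in a picture, given as the dict that the camera call returned (one of the last four; its "shot" number tells which), for a name from the list of things; names that differ only in an ending like _2 or _b are one class to them, and where a whole thing is asked for, a point or a joint stands for the part that bears it (a point fixed in the world has none). Each returns a list of dicts, best first, with "confidence" (0 to 1); they miss things now and then, are a little off and sometimes report something else, mostly with a low value. They report only what shows in the picture. A call takes as long as a camera call. They do not tell look-alikes from the thing itself.
- boxes_of(target, picture): "bbox" ([left, top, width, height] in pixels, round what is visible of it).
- regions_of(target, picture): "pixels" (420x560 bool, what is visible of it) and "bbox" ([left, top, width, height] in pixels, round what is visible of it).
The state is a dict: "t": time; "joints": joint angles; "qvel": joint speeds; "tau": joint torques, N m; "eef_pos": TCP position; "tcp_rot": TCP orientation; "ft_force": force on the tool from outside, world axes, zero at the start; "moment": the same for the moment, N m; "opening": opening from 0.0 (shut) to 1.0 (fully open).
Only numpy, scipy, OpenCV 4.12 (cv2) and the standard library are available. Lean on these libraries where they do the work, as an engineer would, in place of code of your own. Each camera call takes 0.05 s, during which the arm holds its last target.

## Working session

There is one attempt and no reset: what is moved stays moved. The work goes in short steps, Python scripts to look and compute and a tool call to move; the robot and the scene stay as the last step left them, time stands still between calls to the robot, and variables do not carry over. Pictures are saved under pics/ and viewed, and the job is handed in when it is done.

Besides the shell and the picture viewer there is one more tool, called after "Call:" by a JSON object that holds its "method" and its "body", one argument or row to a line. send_rows: Moves the arm, as the interface text tells. Its arguments: {"type":"object","properties":{"plan":{"type":"string"}},"required":["plan"]}

```bash
mkdir -p pics; ls
cat > h.py <<'E'
import numpy as np, cv2
from cell import env, eyes, job_done, boxes_of, regions_of
def snap(n,f):
    p=eyes.read_camera(n); cv2.imwrite('pics/'+f,cv2.cvtColor(p['image'],cv2.COLOR_RGB2BGR)); return p
def foc(p): return p['image'].shape[0]/2/np.tan(np.radians(p['vertical_fov'])/2)
def proj(p,P):
    E=np.array(p['extrinsics']); q=(np.atleast_2d(P)-E[:3,3])@E[:3,:3]; f=foc(p)
    return np.c_[p['cx']+f*q[:,0]/-q[:,2], p['cy']-f*q[:,1]/-q[:,2]]
def ray(p,uv,z):
    E=np.array(p['extrinsics']); uv=np.atleast_2d(uv).astype(float); f=foc(p)
    d=np.c_[(uv[:,0]-p['cx'])/f,-(uv[:,1]-p['cy'])/f,-np.ones(len(uv))]@E[:3,:3].T
    return E[:3,3]+d*((z-E[2,3])/d[:,2])[:,None]
E
python3 - <<'E'
from h import *
for n in ['scene','top','wrist']:
    p=snap(n,n+'0.png'); print(n,[k for k in p],p['vertical_fov'],p['cx'],p['cy'],np.round(p['extrinsics'],3).tolist())
    print({k:v for k,v in p.items() if k not in('image','extrinsics')})
print(env.state())
E
```

```text
pics
scene ['image', 'vertical_fov', 'cx', 'cy', 'extrinsics', 'shot'] 50.03533526239139 277.02736606576747 214.18646904861757 [[0.804, -0.343, 0.486, 1127.824], [0.595, 0.479, -0.646, -862.987], [-0.012, 0.808, 0.589, 847.402], [0.0, 0.0, 0.0, 1.0]]
{'vertical_fov': 50.03533526239139, 'cx': 277.02736606576747, 'cy': 214.18646904861757, 'shot': 1}
top ['image', 'vertical_fov', 'cx', 'cy', 'extrinsics', 'shot'] 48.71930299672687 285.6268673506283 213.60333020541788 [[-0.014, 0.989, -0.145, 336.825], [-1.0, -0.016, -0.011, -49.523], [-0.013, 0.145, 0.989, 1337.25], [0.0, 0.0, 0.0, 1.0]]
{'vertical_fov': 48.71930299672687, 'cx': 285.6268673506283, 'cy': 213.60333020541788, 'shot': 2}
wrist ['image', 'vertical_fov', 'cx', 'cy', 'extrinsics', 'shot'] 68.32585920978622 274.62418776134206 209.29483293187155 [[0.307, 0.916, 0.256, 263.915], [-0.952, 0.296, 0.081, -572.846], [-0.002, -0.269, 0.963, 384.666], [0.0, 0.0, 0.0, 1.0]]
{'vertical_fov': 68.32585920978622, 'cx': 274.62418776134206, 'cy': 209.29483293187155, 'shot': 3}
{'t': 0.15, 'joints': array([-1.36358892e+00,  4.91417661e-01,  1.55928430e+00, -1.10300647e-06,
        1.09169122e+00, -1.05589781e-01]), 'qvel': array([ 5.27450119e-05, -5.10052041e-04, -6.14785812e-04,  4.55051978e-04,
       -1.18077175e-03, -6.09351719e-04]), 'tau': array([ 2.09830294e-03, -6.12896633e+01, -2.58277255e+01,  6.92867464e-02,
        4.73688589e-02, -8.30855879e-05]), 'eef_pos': array([ 192.31972415, -594.50447788,  214.20678396]), 'tcp_rot': array([-3.14079648e+00, -8.33979729e-05,  3.12797661e-01]), 'ft_force': array([0.37710282, 0.61832619, 0.72829465]), 'moment': array([ 0.00494207, -0.03332996, -0.01527327]), 'opening': 1.0019234038407483}
```

View pics/scene0.png

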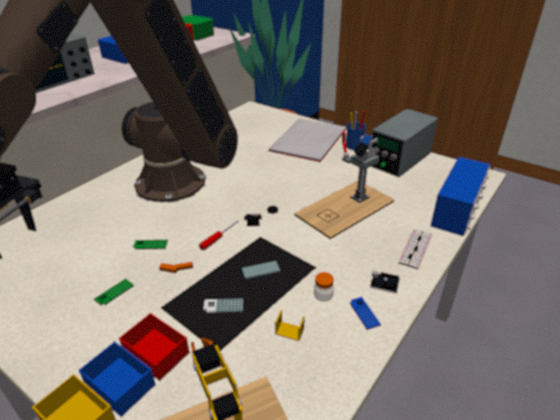

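View pics/top0.png

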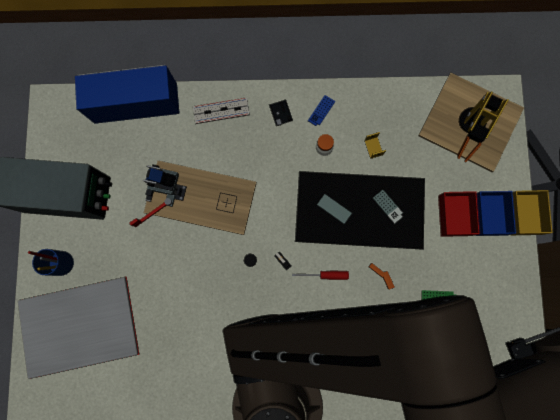

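View pics/wrist0.png

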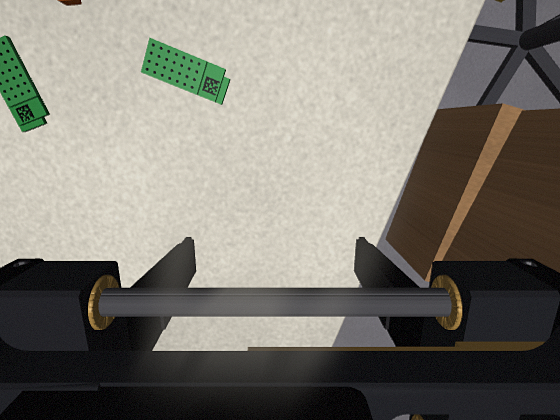

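```bash
cat > a.py <<'E'
from h import *
p=snap('top','top1.png'); s=snap('scene','scene1.png')
for nm,q in (('top',p),('scene',s)):
  for t in ['stand','latch','latch_tab','camera','plate','blank','screw_jar']:
    r=regions_of(t,q)
    for d in r[:3]:
        ys,xs=np.nonzero(d['pixels']); 
        if len(xs)==0: continue
        rect=cv2.minAreaRect(np.c_[xs,ys].astype(np.float32))
        print(nm,t,round(d['confidence'],2),d['bbox'],len(xs),np.round(rect[0],1),np.round(rect[1],1),round(rect[2],1))
        if d is r[0]: np.save(f'{nm}_{t}.npy',d['pixels'])
def crop(q,x,y,w,h,k,f): cv2.imwrite('pics/'+f,cv2.cvtColor(cv2.resize(q['image'][y:y+h,x:x+w],None,fx=k,fy=k,interpolation=cv2.INTER_CUBIC),cv2.COLOR_RGB2BGR))
crop(p,120,150,150,100,5,'c1.png'); crop(p,290,165,140,90,5,'c2.png'); crop(s,280,120,130,120,5,'c3.png')
E
python3 a.py
```

```text
top stand 0.59 [145.1, 165.8, 31.8, 28.0] 512 [160.4 177.8] [28.5 21.5] 18.4
top stand 0.57 [127.4, 160.7, 129.7, 78.0] 5976 [192.5 202.4] [116.9  69.2] 11.3
top latch 0.57 [129.7, 196.8, 41.3, 28.9] 242 [150.5 212.3] [ 7.2 47.8] 57.1
top latch 0.44 [373.8, 192.6, 25.6, 30.3] 412 [387.8 206.2] [32.8 12.8] 47.3
top latch_tab 0.79 [127.9, 199.1, 40.7, 28.5] 217 [150.7 212.8] [ 7.4 47. ] 58.3
top camera 0.97 [143.6, 164.1, 33.2, 27.8] 545 [160.2 177.6] [29.8 22.4] 15.9
top plate 0.9 [307.9, 95.1, 26.1, 29.6] 385 [320.7 110.5] [12.8 31.6] 33.7
top plate 0.76 [373.5, 188.7, 27.1, 37.0] 427 [387.9 206.2] [33.3 13.4] 49.1
top plate 0.74 [127.0, 196.4, 43.0, 30.8] 228 [150.4 212.1] [ 7.2 47.7] 56.3
top blank 0.84 [317.0, 194.5, 34.8, 28.2] 447 [333.9 208.4] [33.6 13.6] 33.7
top screw_jar 0.7 [316.5, 133.3, 14.3, 23.2] 295 [324.  144.5] [21. 16.] 90.0
scene stand 0.86 [294.4, 137.1, 99.1, 101.3] 4045 [354.5 190.2] [ 78.  110.9] 31.3
scene latch_tab 0.47 [342.2, 131.6, 9.1, 28.9] 101 [345.  145.6] [25.5  5.2] 81.3
scene camera 0.75 [354.6, 136.3, 21.5, 26.1] 493 [366.1 149.8] [21.5 29.1] 26.6
scene camera 0.47 [314.5, 272.4, 22.2, 29.3] 505 [324.  286.5] [29. 20.] 90.0
scene camera 0.32 [293.3, 133.1, 102.8, 107.7] 3901 [354.9 189.8] [ 78.6 109.6] 30.7
scene plate 0.86 [202.9, 299.4, 40.0, 11.7] 474 [223. 306.] [12. 38.] 90.0
scene plate 0.66 [348.9, 298.1, 37.7, 33.9] 524 [364.9 313.1] [37.7 15.3] 56.3
scene plate 0.6 [94.4, 280.1, 43.0, 27.6] 435 [114.2 292.4] [11.7 40.7] 58.0
scene blank 0.87 [243.0, 263.5, 34.4, 14.7] 375 [261.5 269.8] [11.2 35.1] 78.7
scene screw_jar 0.77 [315.4, 273.1, 22.0, 29.3] 519 [324.  286.5] [29. 20.] 90.0
```

View pics/c1.png

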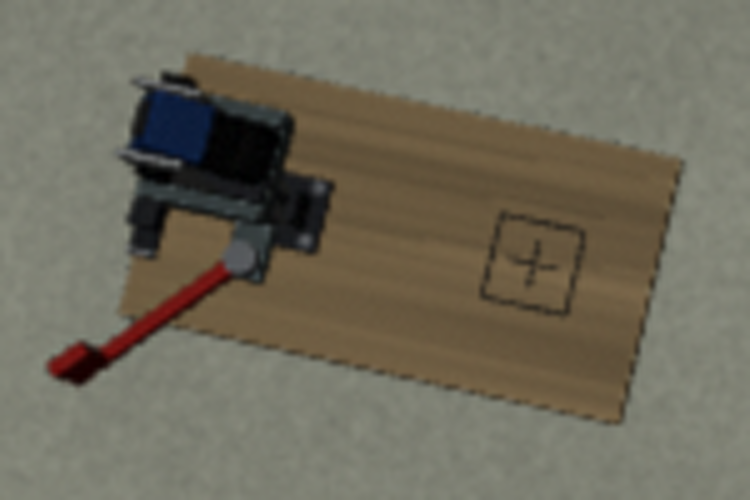

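View pics/c2.png

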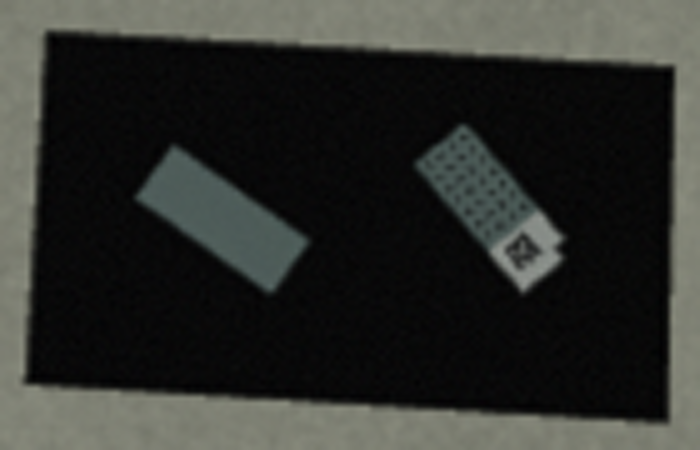

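View pics/c3.png

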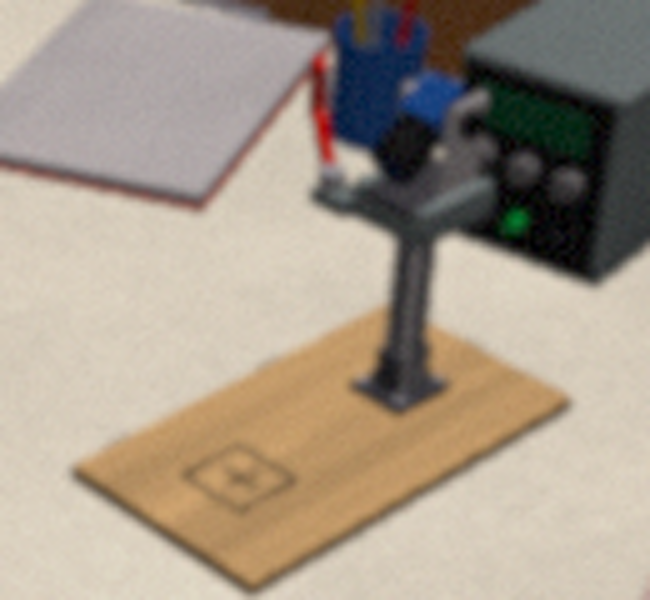

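```bash
cat > b.py <<'E'
from h import *
p=eyes.read_camera('top'); s=eyes.read_camera('scene')
def un(c,o): return (np.array(c,float)+.5)/5-.5+np.array(o)
def rigid(A,B):
    a=A-A.mean(0);b=B-B.mean(0); H=a.T@b; th=np.arctan2(H[0,1]-H[1,0],H[0,0]+H[1,1])
    R=np.array([[np.cos(th),-np.sin(th)],[np.sin(th),np.cos(th)]]); t=B.mean(0)-R@A.mean(0); return th,t,B-(A@R.T+t)
M=np.array([[-130,-80],[-130,80],[170,80],[170,-80],[-60,0]],float)
W=ray(p,un([[684,158],[620,423],[120,315],[188,55],[532,265]],(120,150)),12)[:,:2]
th,t,r=rigid(M,W); print('stand top',th,t,'\n',r.round(1))
W2=ray(s,un([[253,593],[75,470],[390,305],[572,402],[238,478]],(280,120)),12)[:,:2]
th2,t2,r2=rigid(M,W2); print('stand scene',th2,t2,'\n',r2.round(1))
T=W[4]; print('cross',W[4],W2[4])
R=lambda a:np.array([[np.cos(a),-np.sin(a)],[np.sin(a),np.cos(a)]])
print('pivot',R(th)@[62,50]+t,R(th2)@[62,50]+t2,'from img',ray(p,un([[240,255]],(120,150)),182), 'tabtop',ray(p,un([[72,358]],(120,150)),195))
P=np.array([[-48,-19],[-48,19],[48,-19],[48-8,19],[48,11]],float)
print('plate')
Wp=ray(p,un([[415,165],[462,123],[522,295],[541,208],[566,255]],(290,165)),8)[:,:2]
th,t,r=rigid(P,Wp); print(th,t,'\n',r.round(1))
rr=ray(p,un([[45,32],[673,67],[668,421],[25,383]],(290,165)),2)[:,:2]; print('mat',rr.round(0))
E
python3 b.py
```

```text
stand top 1.3429610721331526 [580.2927136 194.5057629] 
 [[-0.2 -0.7]
 [ 0.8  0.7]
 [ 0.4 -1.2]
 [-1.  -0.5]
 [-0.   1.7]]
stand scene 1.33630417769806 [586.38849394 195.30876043] 
 [[ 1.7 -2.1]
 [ 2.6  0.9]
 [ 0.2 -1. ]
 [-1.  -1.7]
 [-3.5  3.9]]
cross [566.7219723  137.72886169] [568.95007875 140.83860146]
pivot [545.58872585 266.19699831] [552.16251259 267.22942645] from img [[544.75975576 262.12181826 182.        ]] tabtop [[491.60292221 341.48320307 195.        ]]
plate
-2.4235718271163855 [ 553.23995203 -329.84357065] 
 [[-1.6 -4.2]
 [-2.2 -3.9]
 [-6.3  0.6]
 [13.2 10.6]
 [-3.2 -3.2]]
mat [[ 660.  -75.]
 [ 632. -442.]
 [ 425. -428.]
 [ 452.  -60.]]
```

```bash
sed -i 's/\[541,208\]/[566,240]/' b.py; python3 b.py | sed -n '/plate/,$p'
```

```text
plate
-2.4615248607265623 [ 549.71039003 -332.71820142] 
 [[ 0.2 -0.4]
 [ 0.7  0.9]
 [-2.1  1.7]
 [-0.7 -0.7]
 [ 1.9 -1.4]]
mat [[ 660.  -75.]
 [ 632. -442.]
 [ 425. -428.]
 [ 452.  -60.]]
```

```bash
cat > plan.py <<'E'
import sys
from h import *
# usage: plan.py x y z yaw grip step n
x,y,z,yaw,g,step,rmax=map(float,sys.argv[1:8])
s=env.state(); p=np.array(s['eef_pos']); ya=s['tcp_rot'][2]; 
d=np.array([x,y,z])-p; dy=(yaw-ya+np.pi)%(2*np.pi)-np.pi
n=int(max(1,np.ceil(np.linalg.norm(d)/step),np.ceil(abs(dy)/rmax)))
rows=[]
for i in range(n):
    a=ya+dy*i/n; v=d/n
    rows.append("%.1f %.1f %.1f %.3f %g"%(v[0]*np.cos(a)+v[1]*np.sin(a), v[0]*np.sin(a)-v[1]*np.cos(a), -v[2], -dy/n, g))
print('at',p.round(1),s['tcp_rot'].round(3),'t',round(s['t'],2),'F',s['ft_force'].round(1),'open',round(s['opening'],3),'q',s['joints'].round(2)); print(n)
for i in range(0,n,8): print("; ".join(rows[i:i+8]))
E
python3 plan.py 430 -350 230 0.8 95 40 0.12
```

```text
at [ 192.4 -594.7  214.7] [ 3.142 -0.     0.313] t 1.15 F [ 0.6 -0.1 -0.7] open 1.003 q [-1.36  0.49  1.56  0.    1.09 -0.11]
9
33.5 -17.7 -1.7 -0.054 95; 34.4 -15.9 -1.7 -0.054 95; 35.2 -14.0 -1.7 -0.054 95; 35.9 -12.1 -1.7 -0.054 95; 36.5 -10.1 -1.7 -0.054 95; 37.0 -8.1 -1.7 -0.054 95; 37.4 -6.1 -1.7 -0.054 95; 37.7 -4.1 -1.7 -0.054 95
37.8 -2.0 -1.7 -0.054 95
```

Call:
{"method": "send_rows", "body": {
  "plan": "33 -18 -2 -0.054 95; 34 -16 -2 -0.054 95; 35 -14 -2 -0.054 95; 36 -12 -2 -0.054 95; 36 -10 -2 -0.054 95; 37 -8 -2 -0.054 95; 37 -6 -2 -0.054 95; 38 -4 -2 -0.054 95"
}}

```text
t: 1.95
eef_pos: [405.4, -372.5, 230.6]
tcp_rot: [3.141, 0.001, 0.754]
ft_force: [0.3, -0.1, -0.1]
opening: 0.999
```

```bash
python3 plan.py 400 -330 230 0.8 95 40 0.12; python3 -c "
from h import *
snap('wrist','w1.png')"
```

```text
at [ 405.4 -372.5  230.6] [3.141e+00 1.000e-03 7.540e-01] t 1.95 F [ 0.3 -0.1 -0.1] open 0.999 q [-0.86  0.37  1.72 -0.    1.05 -0.05]
2
12.6 -17.3 0.3 -0.023 95; 13.0 -17.0 0.3 -0.023 95
```

View pics/w1.png

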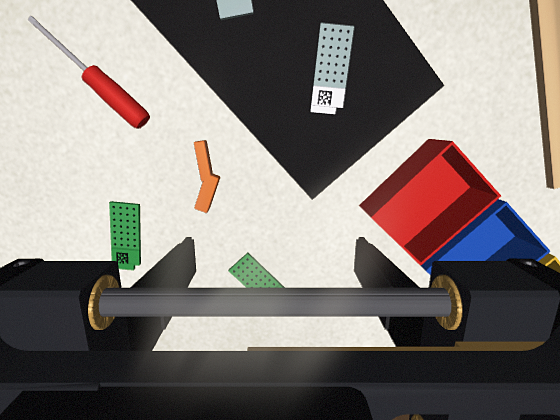

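```bash
cat > c.py <<'E'
from h import *
p=snap('wrist','w2.png')
cv2.imwrite('pics/w2c.png',cv2.cvtColor(cv2.resize(p['image'][10:125,290:375],None,fx=5,fy=5,interpolation=cv2.INTER_CUBIC),cv2.COLOR_RGB2BGR))
import pickle; pickle.dump(p,open('w2.pkl','wb'))
E
python3 c.py; python3 plan.py 450 0 235 1.6 0 40 0.12
```

```text
at [ 406.9 -370.9  230.8] [ 3.14  -0.     0.757] t 2.05 F [-0.4 -1.  -0.1] open 0.995 q [-0.86  0.37  1.72  0.    1.05 -0.05]
10
28.6 -24.0 -0.4 -0.084 0; 30.5 -21.5 -0.4 -0.084 0; 32.2 -18.9 -0.4 -0.084 0; 33.7 -16.1 -0.4 -0.084 0; 34.9 -13.2 -0.4 -0.084 0; 35.9 -10.2 -0.4 -0.084 0; 36.7 -7.1 -0.4 -0.084 0; 37.1 -4.0 -0.4 -0.084 0
37.3 -0.9 -0.4 -0.084 0; 37.3 2.3 -0.4 -0.084 0
```

View pics/w2c.png

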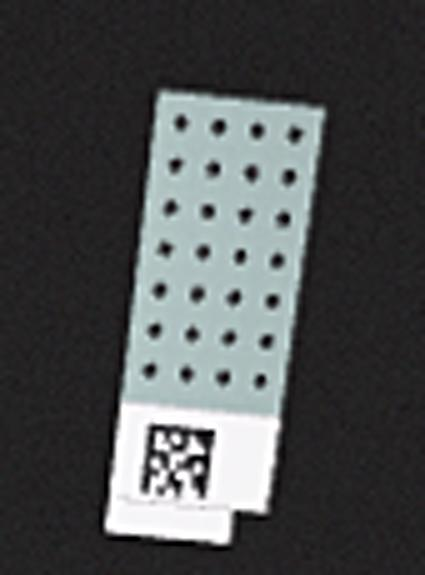

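```bash
cat > d.py <<'E'
import pickle,re
exec(open('b.py').read().split("M=np")[0].replace("p=eyes.read_camera('top'); s=eyes.read_camera('scene')",""))
p=pickle.load(open('w2.pkl','rb'))
P=np.array([[-48,-19],[-48,19],[48,-19],[40,19],[48,11]],float)
W=ray(p,un([[157,90],[326,106],[105,533],[268,515],[232,545]],(290,10)),8)[:,:2]
th,t,r=rigid(P,W); print(th,t,r.round(1))
E
python3 d.py
```

```text
-2.4712583306113007 [ 548.82369442 -329.99046369] [[ 0.1  0.6]
 [ 0.7  0.2]
 [-0.6  0.4]
 [-0.3 -0.6]
 [ 0.1 -0.6]]
```

Call:
{"method": "send_rows", "body": {
  "plan": "28 -24 -1 -0.084 0; 30 -22 -1 -0.084 0; 32 -19 -1 -0.084 0; 34 -16 -1 -0.084 0; 35 -13 -1 -0.084 0; 36 -10 -1 -0.084 0; 37 -7 -1 -0.084 0; 37 -4 -1 -0.084 0"
}}

```text
t: 2.85
eef_pos: [438.6, -70.1, 238.3]
tcp_rot: [3.139, 0.003, 1.445]
ft_force: [0.1, 0.1, 0.4]
opening: 0.385
```

```bash
python3 plan.py 445 310 235 2.19 0 40 0.12
```

```text
at [438.6 -70.1 238.3] [3.139e+00 3.000e-03 1.445e+00] t 2.85 F [0.1 0.1 0.4] open 0.385 q [-0.31  0.2   1.95 -0.    0.99 -0.18]
10
37.8 -4.1 0.3 -0.075 0; 38.0 -1.3 0.3 -0.075 0; 38.0 1.5 0.3 -0.075 0; 37.8 4.3 0.3 -0.075 0; 37.3 7.1 0.3 -0.075 0; 36.7 9.9 0.3 -0.075 0; 35.9 12.6 0.3 -0.075 0; 34.8 15.2 0.3 -0.075 0
33.6 17.8 0.3 -0.075 0; 32.2 20.2 0.3 -0.075 0
```

Call:
{"method": "send_rows", "body": {
  "plan": "38 -4 0 -0.075 0; 38 -1 0 -0.075 0; 38 2 0 -0.075 0; 38 4 0 -0.075 0; 37 7 0 -0.075 0; 37 10 0 -0.075 0; 36 13 0 -0.075 0; 35 15 0 -0.075 0"
}}

```text
t: 3.65
eef_pos: [441.7, 243.3, 238.4]
tcp_rot: [3.138, 0.007, 2.063]
ft_force: [0.9, 0.7, -1.5]
opening: 0.008
```

```bash
python3 plan.py 440 308 235 2.19 0 40 0.12; python3 -c "
from h import *
import pickle
p=snap('wrist','w3.png'); pickle.dump(p,open('w3.pkl','wb'));print(np.round(p['extrinsics'],2))"
```

```text
at [441.7 243.3 238.4] [3.138 0.007 2.063] t 3.65 F [ 0.9  0.7 -1.5] open 0.008 q [ 0.38  0.29  1.82 -0.01  1.03 -0.11]
2
28.9 14.6 1.7 -0.064 0; 27.9 16.4 1.7 -0.064 0
[[ 8.8000e-01 -4.5000e-01 -1.3000e-01  4.0449e+02]
 [ 4.7000e-01  8.5000e-01  2.4000e-01  3.0915e+02]
 [ 0.0000e+00 -2.7000e-01  9.6000e-01  4.0844e+02]
 [ 0.0000e+00  0.0000e+00  0.0000e+00  1.0000e+00]]
```

View pics/w3.png

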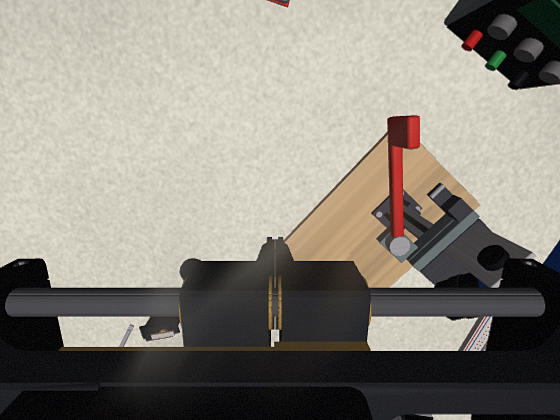

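Run:
```python
from h import *
import pickle
p=pickle.load(open('w3.pkl','rb'))
print(ray(p,[[413,131]],195),ray(p,[[400,246]],180))
cv2.imwrite('pics/w3c.png',cv2.cvtColor(cv2.resize(p['image'][100:260,360:480],None,fx=4,fy=4,interpolation=cv2.INTER_CUBIC),cv2.COLOR_RGB2BGR))
P=np.array([545.6,266.2]);a=1.343
for th in (.75,.8,.85,.9):
    d=np.array([np.cos(a+th),np.sin(a+th)]); n=np.array([-d[1],d[0]])
    c=[np.r_[P+d*u+n*v,195] for u,v in((84,-4.5),(106,-4.5),(106,4.5),(84,4.5))]
    print(th,proj(p,c).round(0).tolist(),proj(p,np.r_[P,180]))
```

```text
[[489.90743464 347.66437427 195.        ]] [[538.26496258 272.37668744 180.        ]]
0.75 [[429.0, 152.0], [432.0, 119.0], [419.0, 119.0], [416.0, 153.0]] [[403.18272854 256.29303526]]
0.8 [[423.0, 152.0], [424.0, 119.0], [411.0, 120.0], [409.0, 153.0]] [[403.18272854 256.29303526]]
0.85 [[417.0, 152.0], [416.0, 119.0], [403.0, 121.0], [403.0, 154.0]] [[403.18272854 256.29303526]]
0.9 [[410.0, 153.0], [408.0, 120.0], [395.0, 123.0], [397.0, 156.0]] [[403.18272854 256.29303526]]
```

View pics/w3c.png

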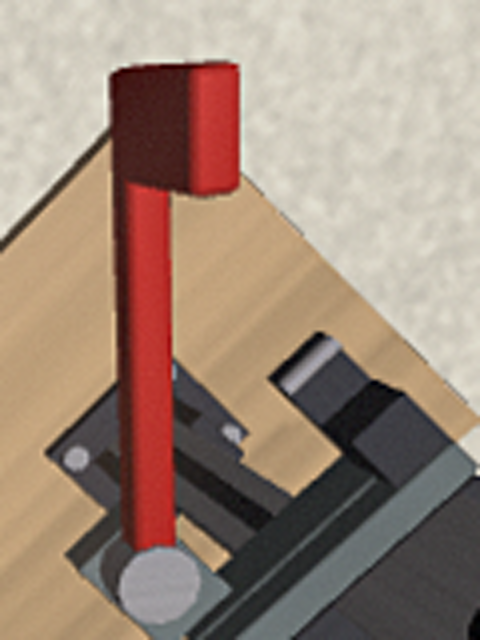

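```bash
python3 plan.py 450 325 176 2.17 0 25 0.12
```

```text
at [441.7 247.3 238.4] [3.136 0.006 2.069] t 3.7 F [-1.4  1.1 -1.4] open 0.003 q [ 0.38  0.29  1.82 -0.01  1.03 -0.11]
4
16.1 11.1 15.6 -0.025 0; 15.8 11.5 15.6 -0.025 0; 15.5 11.9 15.6 -0.025 0; 15.2 12.3 15.6 -0.025 0
```

Call:
{"method": "send_rows", "body": {
  "plan": "16 11 15 -0.025 0; 16 11 15 -0.025 0; 15 12 15 -0.025 0; 15 12 15 -0.025 0; 0 0 0 0 0"
}}

```text
t: 4.2
eef_pos: [451.7, 327.1, 176.4]
tcp_rot: [3.135, 0.007, 2.173]
ft_force: [0.1, -0.5, -0.7]
opening: 0.005
```

```bash
python3 plan.py 463 335 176 2.17 0 10 0.12; python3 -c "
from h import *
import pickle
p=snap('wrist','w4.png')"
```

```text
at [451.7 327.1 176.4] [3.135 0.007 2.173] t 4.2 F [ 0.1 -0.5 -0.7] open 0.005 q [ 0.51  0.44  1.77 -0.01  0.92 -0.09]
2
0.0 6.9 0.2 0.002 0; 0.1 6.9 0.2 0.002 0
```

View pics/w4.png

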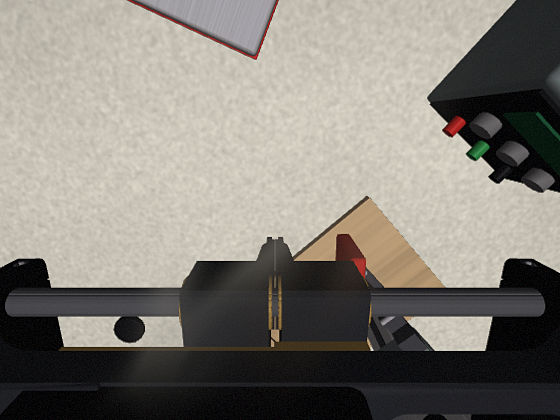

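Call:
{"method": "send_rows", "body": {
  "plan": "0 7 0 0 0; 0 7 0 0 0; 0 6 0 0 0; 0 3 0 0 0; 0 3 0 0 0"
}}

```text
t: 4.75
eef_pos: [476.6, 339.6, 180.5]
tcp_rot: [3.131, 0.008, 2.167]
ft_force: [0.3, 0.1, -0.5]
opening: 0.005
```

```bash
python3 plan.py 463 335 176 2.17 0 10 0.12; python3 -c "
from h import *
import pickle
p=snap('wrist','w5.png')"
```

```text
at [476.6 339.6 180.5] [3.131 0.008 2.167] t 4.75 F [ 0.3  0.1 -0.5] open 0.005 q [ 0.51  0.47  1.71 -0.01  0.96 -0.08]
2
1.9 -6.9 2.2 -0.001 0; 2.0 -6.9 2.2 -0.001 0
```

View pics/w5.png

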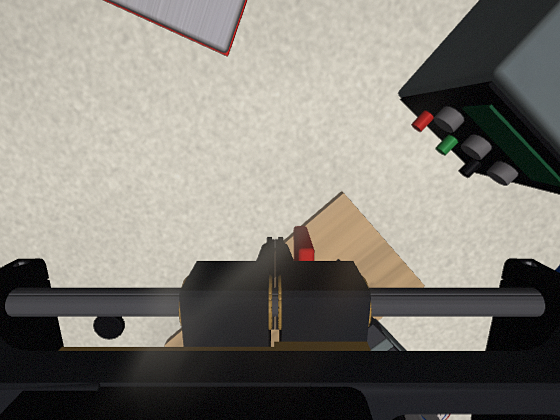

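Call:
{"method": "send_rows", "body": {
  "plan": "0.7 5 1.5 0.05 0; 0.7 5 1.5 0.05 0; 0.7 5 1 0.05 0; 0.7 5 1 0.05 0; 0.7 5 1 0.05 0; 0.7 5 1 0.05 0"
}}

```text
t: 5.4
eef_pos: [501.9, 357.0, 174.4]
tcp_rot: [3.129, 0.005, 1.856]
ft_force: [-0.4, -0.5, 0.2]
opening: 0.003
```

```bash
cat > q.py <<'E'
from h import *
import sys
s=env.state(); P=np.array([543,268]); a=s['tcp_rot'][2]; v=s['eef_pos'][:2]-P
print('yaw',a,'u',v@[np.cos(a),np.sin(a)],'n',v@[-np.sin(a),np.cos(a)],'z',s['eef_pos'][2],'F',s['ft_force'],'t',s['t'],'tilt',s['tcp_rot'])
d=v/np.linalg.norm(v); print('radius',np.linalg.norm(v),'dir',np.arctan2(d[1],d[0]))
p=snap('wrist',sys.argv[1])
E
python3 q.py w6.png
```

```text
yaw 1.8564689552448734 u 96.99345301628438 n 14.334295362244891 z 174.35201181533216 F [-0.38031265 -0.46118554  0.24374214] t 5.4 tilt [3.12940838 0.00471575 1.85646896]
radius 98.04693749196984 dir 2.0031931325950953
```

View pics/w6.png

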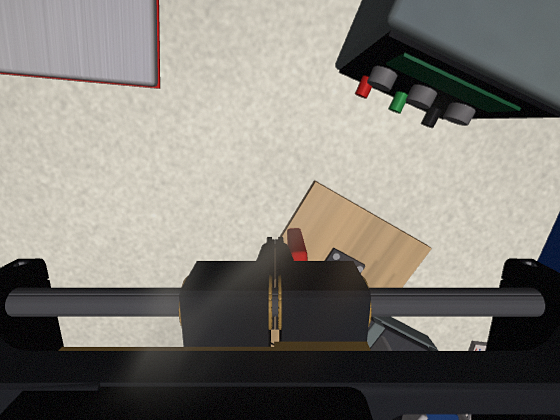

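Call:
{"method": "send_rows", "body": {
  "plan": "0.8 5 0 0.05 0; 0.8 5 0 0.05 0; 0.8 5 0 0.05 0; 0.8 5 0 0.05 0; 0.8 5 0 0.05 0; 0.8 5 0 0.05 0; 0.8 5 0 0.05 0"
}}

```text
t: 6.15
eef_pos: [535.1, 367.1, 174.3]
tcp_rot: [3.131, 0.001, 1.498]
ft_force: [-0.8, 0.2, -0.8]
opening: 0.002
```

```bash
python3 q.py w7.png
```

```text
yaw 1.4981125245336773 u 98.29368645543228 n 15.054873991017054 z 174.34470501248413 F [-0.80113722  0.18126923 -0.78559024] t 6.15 tilt [3.13146759e+00 1.24195056e-03 1.49811252e+00]
radius 99.43992170091565 dir 1.6500936119273004
```

View pics/w7.png

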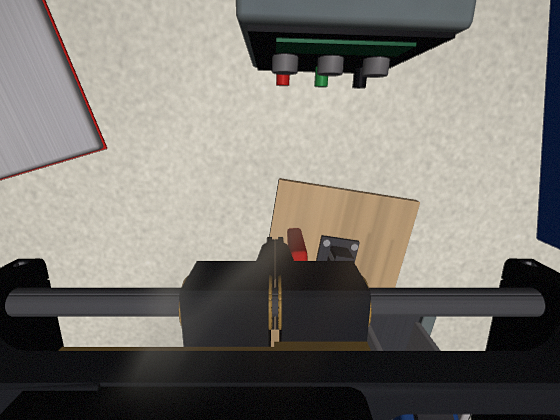

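Call:
{"method": "send_rows", "body": {
  "plan": "0.8 5 0 0.05 0; 0.8 5 0 0.05 0; 0.4 3 0 0.03 0"
}}

```text
t: 6.5
eef_pos: [548.3, 367.5, 174.4]
tcp_rot: [3.132, 0.0, 1.366]
ft_force: [-0.6, 0.6, 0.0]
opening: 0.005
```

```bash
python3 q.py w8.png
```

```text
yaw 1.3658502634656946 u 98.48631189936069 n 15.030193295620752 z 174.38807684817266 F [-0.59802962  0.60331343  0.0346615 ] t 6.5 tilt [3.13197164e+00 5.79191865e-05 1.36585026e+00]
radius 99.62660458954664 dir 1.5172937529088961
```

Call:
{"method": "send_rows", "body": {
  "plan": "0 1.5 0 0.01 0; 0 1.5 0 0 0"
}}

```text
t: 6.75
eef_pos: [551.3, 366.8, 174.5]
tcp_rot: [3.132, -0.0, 1.356]
ft_force: [0.1, 0.4, -0.3]
opening: 0.004
```

Call:
{"method": "send_rows", "body": {
  "plan": "0 1.5 0 0 0; 0 1 0 0 0"
}}

```text
t: 6.95
eef_pos: [553.7, 366.1, 174.5]
tcp_rot: [3.132, 0.0, 1.358]
ft_force: [-0.2, 0.4, 0.5]
opening: 0.005
```

```bash
python3 q.py w9.png
```

```text
yaw 1.3578029570617822 u 98.16783506327552 n 10.296883986375745 z 174.49606593425736 F [-0.18502263  0.44683056  0.45981894] t 6.95 tilt [3.13219060e+00 6.03000617e-05 1.35780296e+00]
radius 98.70638105431354 dir 1.462311415172156
```

View pics/w9.png

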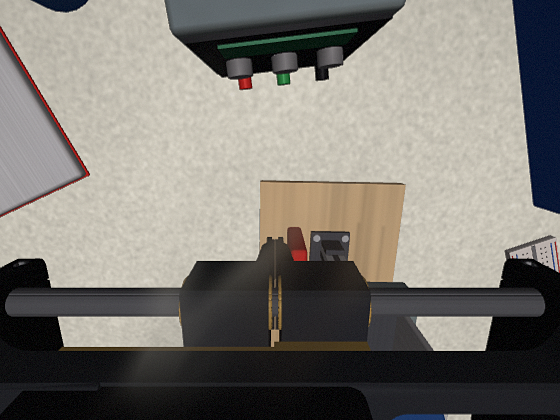

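Call:
{"method": "send_rows", "body": {
  "plan": "0 1.5 0 0 0; 0 1.5 0 0 0"
}}

```text
t: 7.2
eef_pos: [556.4, 365.6, 174.5]
tcp_rot: [3.133, 0.0, 1.358]
ft_force: [-6.6, 3.0, 0.6]
opening: 0.006
```

Call:
{"method": "send_rows", "body": {
  "plan": "0 1.5 0 0 0; 0 1.5 0 0 0"
}}

```text
t: 7.4
eef_pos: [556.5, 365.6, 174.4]
tcp_rot: [3.139, 0.001, 1.358]
ft_force: [-11.6, 2.5, 4.5]
opening: 0.0
```

Call:
{"method": "send_rows", "body": {
  "plan": "0 1.5 0 0 0; 0 1.5 0 0 0"
}}

```text
t: 7.6
eef_pos: [556.4, 365.6, 174.4]
tcp_rot: [-3.137, 0.003, 1.359]
ft_force: [-9.1, 1.9, 3.6]
opening: 0.004
```

Call:
{"method": "send_rows", "body": {
  "plan": "0 -3 0 0 0; 0 -15 0 0 0; 0 -30 0 0 0; 0 -35 0 0 0; 0 -35 0 0 0"
}}

```text
t: 8.1
eef_pos: [438.7, 389.8, 174.0]
tcp_rot: [-3.139, 0.003, 1.355]
ft_force: [0.3, 1.2, -0.3]
opening: 0.004
```

```bash
python3 q.py w10.png; python3 plan.py 430 300 240 1.2 95 30 0.12; python3 -c "
from h import *
p=snap('top','t10.png')
cv2.imwrite('pics/t10c.png',cv2.cvtColor(cv2.resize(p['image'][150:250,100:250],None,fx=5,fy=5,interpolation=cv2.INTER_CUBIC),cv2.COLOR_RGB2BGR))
"
```

```text
yaw 1.3551448984282004 u 96.68800705892507 n 127.95244975320993 z 173.97332946162527 F [ 0.33397727  1.18670639 -0.34351282] t 8.1 tilt [-3.13912835e+00  2.80157218e-03  1.35514490e+00]
radius 160.37580898275917 dir 2.278830238753989
at [433.8 390.5 174.1] [-3.137  0.004  1.357] t 8.15 F [-2.7  2.8  0.5] open 0.006 q [0.62 0.48 1.71 0.   0.96 0.83]
4
-22.3 3.9 -16.5 0.039 95; -22.1 4.7 -16.5 0.039 95; -21.9 5.6 -16.5 0.039 95; -21.7 6.5 -16.5 0.039 95
```

View pics/w10.png

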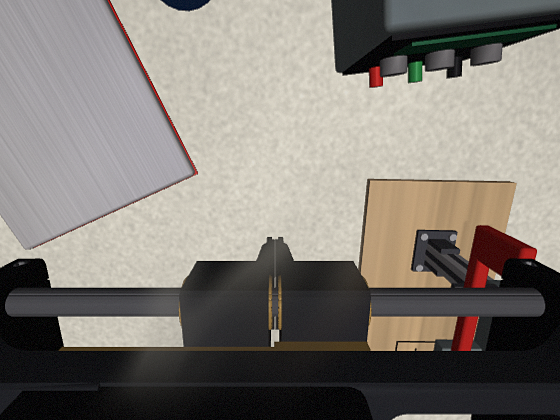

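View pics/t10c.png

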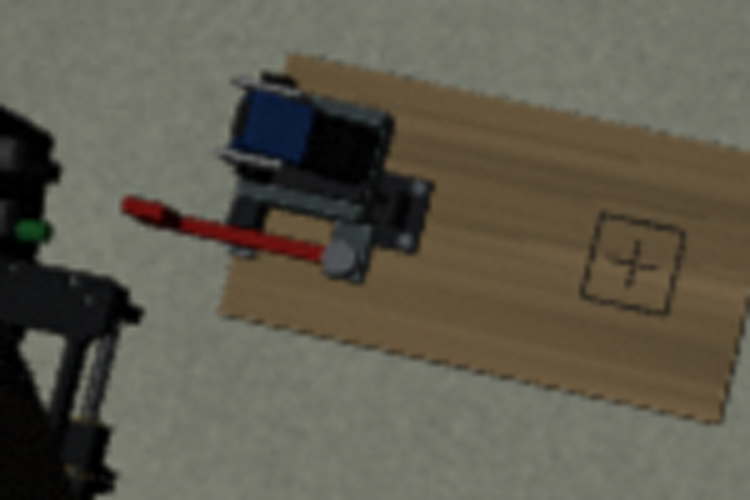

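Call:
{"method": "send_rows", "body": {
  "plan": "-20 -2 -18 0.02 60; -35 -2 -22 0.02 60; -40 -2 -15 0.02 60; -40 0 -5 0.02 60; -40 0 0 0.02 60; -40 0 0 0.03 60; -40 0 0 0.03 60; -40 0 0 0.03 60"
}}

```text
t: 9.0
eef_pos: [341.8, 104.0, 237.5]
tcp_rot: [3.137, 0.001, 1.17]
ft_force: [1.2, -0.8, 1.1]
opening: 0.604
```

```bash
python3 plan.py 450 -80 220 0.9 60 40 0.12
```

```text
at [341.8 104.  237.5] [3.137e+00 1.000e-03 1.170e+00] t 9.0 F [ 1.2 -0.8  1.1] open 0.604 q [ 0.11  0.07  2.12 -0.    0.95  0.52]
6
-21.2 28.6 2.9 0.045 60; -19.9 29.5 2.9 0.045 60; -18.6 30.4 2.9 0.045 60; -17.2 31.2 2.9 0.045 60; -15.7 31.9 2.9 0.045 60; -14.3 32.6 2.9 0.045 60
```

Call:
{"method": "send_rows", "body": {
  "plan": "-21 29 3 0.045 60; -20 30 3 0.045 60; -19 30 3 0.045 60; -17 31 3 0.045 60; -16 32 3 0.045 60; -14 33 3 0.045 60"
}}

```text
t: 9.6
eef_pos: [449.1, -90.4, 222.9]
tcp_rot: [3.129, -0.004, 0.888]
ft_force: [0.6, 0.3, -0.2]
opening: 0.635
```

```bash
python3 plan.py 540 -290 120 0.67 60 40 0.12
```

```text
at [449.1 -90.4 222.9] [ 3.129 -0.004  0.888] t 9.6 F [ 0.6  0.3 -0.2] open 0.635 q [-0.34  0.24  1.95 -0.    0.94  0.34]
7
-13.9 28.1 14.7 0.031 60; -13.1 28.5 14.7 0.031 60; -12.2 28.9 14.7 0.031 60; -11.3 29.2 14.7 0.031 60; -10.3 29.6 14.7 0.031 60; -9.4 29.9 14.7 0.031 60; -8.5 30.2 14.7 0.031 60
```

Call:
{"method": "send_rows", "body": {
  "plan": "-14 28 15 0.031 60; -13 28 15 0.031 60; -12 29 15 0.031 60; -11 29 15 0.031 60; -10 30 15 0.031 60; -9 30 15 0.031 60; -8 30 15 0.031 60"
}}

```text
t: 10.3
eef_pos: [545.6, -301.0, 119.0]
tcp_rot: [3.121, -0.009, 0.66]
ft_force: [0.2, 0.3, 0.4]
opening: 0.631
```

```bash
python3 plan.py 572.5 -311.4 40 0.67 60 30 0.12; python3 c.py
```

```text
at [ 545.6 -301.   119. ] [ 3.121 -0.009  0.66 ] t 10.3 F [0.2 0.3 0.4] open 0.631 q [-0.61  0.59  1.68  0.    0.86  0.3 ]
3
5.0 8.2 26.3 -0.003 60; 4.9 8.2 26.3 -0.003 60; 4.9 8.3 26.3 -0.003 60
```

View pics/w2.png

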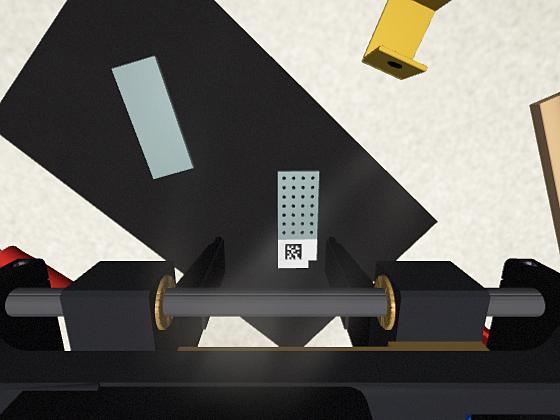

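```bash
cat > e.py <<'E'
import pickle
from h import *
exec(open('b.py').read().split("def rigid")[1].split("M=np")[0].join(["def rigid",""]))
def pose(p,pts,z=8):
    P=np.array([[-48,-19],[-48,19],[48,-19],[40,19],[48,11]],float)
    W=ray(p,np.array(pts,float),z)[:,:2]; return rigid(P,W)
E
python3 - <<'E'
from e import *
p=pickle.load(open('w2.pkl','rb'))
cv2.imwrite('pics/w11c.png',cv2.cvtColor(cv2.resize(p['image'][160:280,230:350],None,fx=5,fy=5,interpolation=cv2.INTER_CUBIC),cv2.COLOR_RGB2BGR))
E
```

```text
(no output)
```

View pics/w11c.png

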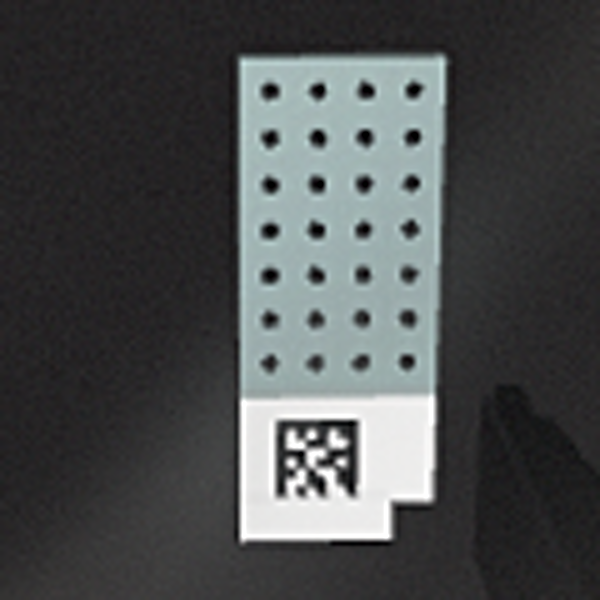

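Run:
```python
from e import *
p=pickle.load(open('w2.pkl','rb'))
q=(np.array([[239,55],[446,55],[241,540],[434,501],[391,541]])+.5)/5-.5+[230,160]
th,t,r=pose(p,q); print(th,t,r.round(1)); g=t-30*np.array([np.cos(th),np.sin(th)]); print(g,th+np.pi)
```

```text
-2.4769811917781395 [ 548.93474735 -329.81415915] [[ 0.5  0.5]
 [ 0.2  0.3]
 [-0.  -0. ]
 [ 0.  -0.3]
 [-0.6 -0.4]]
[ 572.54944166 -311.31155899] 0.6646114618116536
```

Call:
{"method": "send_rows", "body": {
  "plan": "5 8 26 0 60; 5 8 26 0 60; 5 8 26 0 60; 0 0 0 0 60"
}}

```text
t: 10.75
eef_pos: [575.5, -318.7, 35.9]
tcp_rot: [3.119, -0.009, 0.653]
ft_force: [-1.1, 0.9, 0.2]
opening: 0.631
```

```bash
python3 plan.py 572.5 -311.3 10 0.665 60 15 0.12
```

```text
at [ 575.5 -318.7   35.9] [ 3.119 -0.009  0.653] t 10.75 F [-1.1  0.9  0.2] open 0.631 q [-0.61  0.73  1.64  0.    0.75  0.31]
2
1.1 -3.8 13.0 -0.006 60; 1.1 -3.8 13.0 -0.006 60
```

Call:
{"method": "send_rows", "body": {
  "plan": "1 -4 11 -0.006 60; 1 -4 11 -0.006 60; 0 0 0 0 60"
}}

```text
t: 11.05
eef_pos: [572.1, -310.6, 14.4]
tcp_rot: [3.117, -0.009, 0.666]
ft_force: [0.0, 0.6, -0.2]
opening: 0.633
```

```bash
python3 plan.py 572.5 -311.3 4.5 0.665 60 15 0.12
```

```text
at [ 572.1 -310.6   14.4] [ 3.117 -0.009  0.666] t 11.05 F [ 0.   0.6 -0.2] open 0.633 q [-0.6   0.76  1.67  0.    0.69  0.3 ]
1
-0.1 0.8 9.9 0.001 60
```

Call:
{"method": "send_rows", "body": {
  "plan": "0 0.5 5 0 60; 0 0 4.5 0 60; 0 0 0 0 60"
}}

```text
t: 11.35
eef_pos: [573.0, -311.2, 6.1]
tcp_rot: [3.114, -0.009, 0.667]
ft_force: [-0.5, -0.2, 1.0]
opening: 0.628
```

Call:
{"method": "send_rows", "body": {
  "plan": "0 0 2 0 60; 0 0 1 0 30; 0 0 0 0 30; 0 0 0 0 30; 0 0 0 0 30; 0 0 0 0 30; 0 0 0 0 30"
}}

```text
t: 12.05
eef_pos: [573.5, -311.7, 3.8]
tcp_rot: [3.113, -0.01, 0.666]
ft_force: [0.6, -0.5, -0.2]
opening: 0.395
```

Call:
{"method": "send_rows", "body": {
  "plan": "0 0 -1 0.03 30; 0 0 0 0.07 30; 0 0 0 0.07 30; 0 0 0 0.07 30; 0 0 0 0.07 30; 0 0 0 0.06 30; 0 0 0 0.03 30; 0 0 0 0 30"
}}

```text
t: 12.85
eef_pos: [573.3, -311.6, 4.7]
tcp_rot: [3.12, -0.02, 0.25]
ft_force: [1.0, 0.8, -0.5]
opening: 0.394
```

```bash
python3 plan.py 572.5 -311.3 4.5 0.665 60 15 0.12;python3 c.py
```

```text
at [ 573.3 -311.6    4.7] [ 3.12 -0.02  0.25] t 12.85 F [ 1.   0.8 -0.5] open 0.394 q [-0.6   0.77  1.67  0.    0.67  0.72]
4
-0.2 -0.1 0.1 -0.104 60; -0.2 -0.1 0.1 -0.104 60; -0.2 -0.2 0.1 -0.104 60; -0.1 -0.2 0.1 -0.104 60
```

View pics/w2.png

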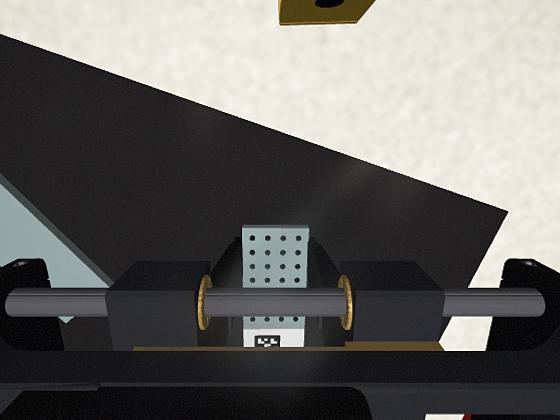

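Call:
{"method": "send_rows", "body": {
  "plan": "0 0 1.5 0 38; 0 0 0 0 60; 0 0 0 0 60; 0 0 0 0 60; 0 0 -3 0 60; 0 0 -10 0 60; 0 0 -25 0 60; 0 0 -25 0 60"
}}

```text
t: 13.7
eef_pos: [570.5, -309.8, 66.2]
tcp_rot: [3.124, -0.017, 0.254]
ft_force: [0.0, 0.2, 0.6]
opening: 0.629
```

Call:
{"method": "send_rows", "body": {
  "plan": "0 0 -20 -0.1 60; 0 0 0 -0.145 60; 0 0 0 -0.145 60; 0 0 0 -0.145 60; 0 0 0 -0.145 60; 0 0 0 -0.145 60; 0 0 0 -0.145 60; 0 0 0 -0.145 60"
}}

```text
t: 14.5
eef_pos: [571.9, -310.6, 99.2]
tcp_rot: [3.108, 0.015, 1.405]
ft_force: [-0.6, 0.5, 0.1]
opening: 0.63
```

Call:
{"method": "send_rows", "body": {
  "plan": "0 0 0 -0.145 60; 0 0 0 -0.145 60; 0 0 0 -0.145 60; 0 0 0 -0.145 60; 0 0 0 -0.145 60; 0 0 0 -0.145 60; 0 0 0 -0.145 60; 0 0 0 -0.145 60"
}}

```text
t: 15.3
eef_pos: [572.2, -310.7, 106.7]
tcp_rot: [-3.14, 0.042, 2.605]
ft_force: [-1.2, 0.2, -0.8]
opening: 0.632
```

```bash
python3 plan.py 573.3 -311.6 60 3.392 60 15 0.12
```

```text
at [ 572.2 -310.7  106.7] [-3.14   0.042  2.605] t 15.3 F [-1.2  0.2 -0.8] open 0.632 q [-0.6   0.63  1.63  0.    0.84 -1.63]
7
-0.2 -0.0 6.7 -0.112 60; -0.2 -0.0 6.7 -0.112 60; -0.2 -0.1 6.7 -0.112 60; -0.2 -0.1 6.7 -0.112 60; -0.2 -0.1 6.7 -0.112 60; -0.2 -0.1 6.7 -0.112 60; -0.1 -0.1 6.7 -0.112 60
```

Call:
{"method": "send_rows", "body": {
  "plan": "0 0 7 -0.112 60; 0 0 7 -0.112 60; 0 0 7 -0.112 60; 0 0 7 -0.112 60; 0 0 7 -0.112 60; 0 0 7 -0.112 60; 0 0 7 -0.112 60; 0 0 0 0 60"
}}

```text
t: 16.1
eef_pos: [574.9, -312.4, 63.7]
tcp_rot: [-3.104, 0.032, -2.856]
ft_force: [-0.4, -0.8, 0.7]
opening: 0.632
```

```bash
python3 plan.py 573.3 -311.6 20 3.392 60 15 0.12; python3 c.py
```

```text
at [ 574.9 -312.4   63.7] [-3.104  0.032 -2.856] t 16.1 F [-0.4 -0.8  0.7] open 0.632 q [-0.6   0.68  1.65  0.    0.76 -2.46]
3
0.4 0.4 14.6 0.012 60; 0.4 0.4 14.6 0.012 60; 0.4 0.4 14.6 0.012 60
```

View pics/w2.png

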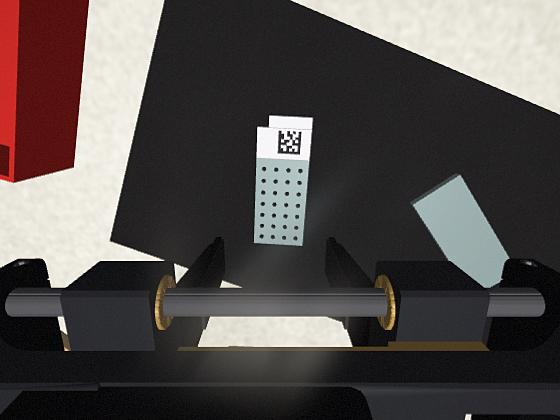

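Run:
```python
from e import *
p=pickle.load(open('w2.pkl','rb'))
cv2.imwrite('pics/w12c.png',cv2.cvtColor(cv2.resize(p['image'][105:255,230:340],None,fx=4,fy=4,interpolation=cv2.INTER_CUBIC),cv2.COLOR_RGB2BGR))
```

```text
(no output)
```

View pics/w12c.png

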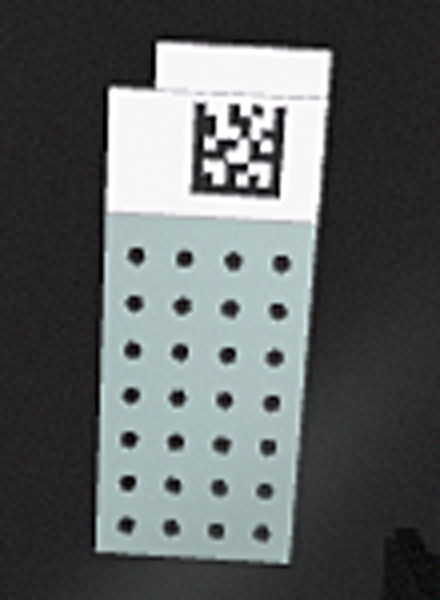

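Call:
{"method": "send_rows", "body": {
  "plan": "0 0 -30 0 60; 0 0 -45 0 60; 0 0 -45 0 60; 0 0 0 0 60; 0 0 0 0 60"
}}

```text
t: 16.65
eef_pos: [569.7, -309.0, 191.7]
tcp_rot: [-3.103, 0.034, -2.877]
ft_force: [0.3, -0.1, -1.0]
opening: 0.628
```

Call:
{"method": "send_rows", "body": {
  "plan": "0 0 0 0.145 60; 0 0 0 0.145 60; 0 0 0 0.145 60; 0 0 0 0.145 60; 0 0 0 0 60"
}}

```text
t: 17.15
eef_pos: [568.7, -308.2, 189.4]
tcp_rot: [-3.13, 0.047, 2.8]
ft_force: [0.1, -0.4, -0.5]
opening: 0.633
```

```bash
cat > tilt.py <<'E'
from h import *
from scipy.spatial.transform import Rotation as Ro
s=env.state(); z=Ro.from_euler('xyz',s['tcp_rot']).as_matrix()[:,2]; j=s['joints']
r=np.array([np.cos(j[0]),np.sin(j[0])]); print('tilt radial %.4f tang %.4f sum %.4f j4 %.4f t %.2f'%(z[:2]@r, z[:2]@[-r[1],r[0]], j[1]+j[2]+j[4]-np.pi,j[3],s['t']),s['eef_pos'].round(1),s['tcp_rot'].round(3),j.round(3),s['tau'].round(1))
E
python3 tilt.py
```

```text
tilt radial 0.0479 tang 0.0010 sum -0.0479 j4 0.0012 t 17.15 [ 568.7 -308.2  189.4] [-3.13   0.047  2.8  ] [-5.990e-01  5.280e-01  1.565e+00  1.000e-03  1.000e+00 -1.829e+00] [  0.  -63.3 -25.3  -0.   -0.1   2. ]
```

Call:
{"method": "send_rows", "body": {
  "plan": "0 0 0 -0.145 60; 0 0 0 -0.145 60; 0 0 0 -0.145 60; 0 0 0 -0.145 60; 0 0 0 0 60"
}}

```text
t: 17.65
eef_pos: [567.6, -307.6, 185.9]
tcp_rot: [-3.11, 0.028, -2.875]
ft_force: [-0.1, 0.4, -0.3]
opening: 0.632
```

```bash
python3 tilt.py
```

```text
tilt radial 0.0425 tang 0.0009 sum -0.0425 j4 0.0011 t 17.65 [ 567.6 -307.6  185.9] [-3.11   0.028 -2.875] [-5.990e-01  5.320e-01  1.568e+00  1.000e-03  9.990e-01 -2.437e+00] [  0.  -63.3 -25.2  -0.1  -0.1  -1.9]
```

Call:
{"method": "send_rows", "body": {
  "plan": "0 0 -8 0 60; 0 0 0 0 60; 0 0 0 0 60; 0 0 0 0 60; 0 0 0 0 60; 0 0 0 0 60; 0 0 0 0 60; 0 0 0 0 60"
}}

```text
t: 18.45
eef_pos: [567.1, -307.3, 193.9]
tcp_rot: [-3.111, 0.028, -2.883]
ft_force: [-0.0, 0.1, -0.2]
opening: 0.63
```

```bash
python3 tilt.py
```

```text
tilt radial 0.0414 tang 0.0010 sum -0.0414 j4 0.0012 t 18.45 [ 567.1 -307.3  193.9] [-3.111  0.028 -2.883] [-5.990e-01  5.240e-01  1.560e+00  1.000e-03  1.016e+00 -2.429e+00] [ -0.  -62.9 -25.4  -0.1  -0.1  -0. ]
```

Call:
{"method": "send_rows", "body": {
  "plan": "0 0 0 0.14 60; 0 0 0 0.14 60; 0 0 0 0.14 60; 0 0 0 0.14 60; 0 0 0 0.14 60; 0 0 0 0.14 60; 0 0 0 0.14 60; 0 0 0 0.14 60"
}}

```text
t: 19.25
eef_pos: [567.0, -307.2, 193.6]
tcp_rot: [3.128, 0.039, 2.237]
ft_force: [0.3, 0.4, -0.3]
opening: 0.634
```

```bash
python3 tilt.py
```

```text
tilt radial 0.0410 tang 0.0009 sum -0.0410 j4 0.0011 t 19.25 [ 567.  -307.2  193.6] [3.128 0.039 2.237] [-5.990e-01  5.240e-01  1.561e+00  1.000e-03  1.016e+00 -1.266e+00] [  0.  -62.9 -25.3  -0.   -0.   -2.4]
```

Call:
{"method": "send_rows", "body": {
  "plan": "43 -13 0 0 60; 43 -13 0 0 60; 0 0 0 0 60; 0 0 0 0 60; 0 0 0 0 60"
}}

```text
t: 19.75
eef_pos: [491.6, -254.3, 189.2]
tcp_rot: [3.128, 0.039, 2.23]
ft_force: [-0.3, -0.3, -0.4]
opening: 0.63
```

```bash
python3 tilt.py
```

```text
tilt radial 0.0412 tang 0.0008 sum -0.0412 j4 0.0011 t 19.75 [ 491.6 -254.3  189.2] [3.128 0.039 2.23 ] [-5.970e-01  4.030e-01  1.793e+00  1.000e-03  9.040e-01 -1.258e+00] [  0.1 -53.3 -22.5  -0.   -0.    0. ]
```

Call:
{"method": "send_rows", "body": {
  "plan": "-5 2 0 -0.14 60; -12 4 0 -0.14 60; -20 5 0 -0.14 60; -20 5 0 -0.14 60; -15 4 0 -0.14 60; -10 2 0 -0.14 60; -4 1 0 -0.14 60; 0 0 0 0 60"
}}

```text
t: 20.55
eef_pos: [586.4, -281.1, 191.7]
tcp_rot: [-3.113, 0.035, -3.035]
ft_force: [-0.3, 0.1, -0.6]
opening: 0.631
```

```bash
python3 tilt.py
```

```text
tilt radial 0.0453 tang -0.0014 sum -0.0453 j4 -0.0017 t 20.55 [ 586.4 -281.1  191.7] [-3.113  0.035 -3.035] [-5.480e-01  5.320e-01  1.551e+00 -2.000e-03  1.013e+00 -2.224e+00] [  0.3 -63.5 -25.8  -0.1  -0.1  -1.9]
```

```bash
python3 - <<'E'
from e import *
p=pickle.load(open('w2.pkl','rb'))
q=(np.array([[96,552],[290,565],[331,48],[108,87],[155,42]])+.5)/4-.5+[230,105]
P=np.array([[-48,19],[-48,-19],[48,-19],[40,19],[48,11]],float)
W=ray(p,q,8)[:,:2]; th,t,r=rigid(P,W); print(th,t,r.round(1)); print(t-30*np.array([np.cos(th),np.sin(th)]))
E
python3 plan.py 573 -311 130 -2.89 60 30 0.1
```

```text
-2.90271652341587 [ 544.35311095 -319.84807133] [[ 0.2  0. ]
 [ 0.6  0.3]
 [-0.6  0.1]
 [-0.2 -0.2]
 [-0.1 -0.2]]
[ 573.50124619 -312.74974676]
at [ 586.4 -281.1  191.7] [-3.113  0.035 -3.035] t 20.55 F [-0.3  0.1 -0.6] open 0.631 q [-0.55  0.53  1.55 -0.    1.01 -2.22]
3
5.5 -9.4 20.6 -0.048 60; 6.0 -9.2 20.6 -0.048 60; 6.4 -8.9 20.6 -0.048 60
```

Call:
{"method": "send_rows", "body": {
  "plan": "8 -13 35 -0.07 60; 8 -13 35 -0.07 60; 0.3 0 0.3 -0.01 60; 0.3 0 0.3 0 60; 0.3 0 0.3 0 60; 0.3 0 0.3 0 60; 0 0 0 0 60"
}}

```text
t: 21.25
eef_pos: [579.3, -312.8, 123.9]
tcp_rot: [-3.103, 0.037, -2.902]
ft_force: [0.2, -1.1, -0.8]
opening: 0.63
```

```bash
python3 tilt.py;python3 plan.py 573.5 -312.7 40 3.38 60 30 0.1
```

```text
tilt radial 0.0530 tang 0.0013 sum -0.0530 j4 0.0017 t 21.25 [ 579.3 -312.8  123.9] [-3.103  0.037 -2.902] [-5.960e-01  6.130e-01  1.601e+00  2.000e-03  8.740e-01 -2.407e+00] [ -0.2 -65.7 -22.8  -0.1  -0.1   0. ]
at [ 579.3 -312.8  123.9] [-3.103  0.037 -2.902] t 21.25 F [ 0.2 -1.1 -0.8] open 0.63 q [-0.6   0.61  1.6   0.    0.87 -2.41]
3
1.9 0.5 28.0 0.001 60; 1.9 0.5 28.0 0.001 60; 1.9 0.5 28.0 0.001 60
```

Call:
{"method": "send_rows", "body": {
  "plan": "1 0.5 12 0 60; 2 0.5 22 0 60; 2 0.5 25 0 60; 1 0.5 18 0 60; 0 0 10 0 60; 0 0 0 0 60"
}}

```text
t: 21.85
eef_pos: [578.2, -314.1, 34.7]
tcp_rot: [-3.099, 0.04, -2.902]
ft_force: [0.3, -0.1, -0.3]
opening: 0.634
```

```bash
python3 tilt.py;python3 plan.py 573.5 -312.7 8 3.38 60 12 0.1
```

```text
tilt radial 0.0583 tang 0.0016 sum -0.0584 j4 0.0025 t 21.85 [ 578.2 -314.1   34.7] [-3.099  0.04  -2.902] [-0.599  0.726  1.664  0.003  0.694 -2.41 ] [ -0.1 -67.9 -18.6  -0.1  -0.4  -0. ]
at [ 578.2 -314.1   34.7] [-3.099  0.04  -2.902] t 21.85 F [ 0.3 -0.1 -0.3] open 0.634 q [-0.6   0.73  1.66  0.    0.69 -2.41]
3
1.4 0.8 8.9 0.000 60; 1.4 0.8 8.9 0.000 60; 1.4 0.8 8.9 0.000 60
```

Call:
{"method": "send_rows", "body": {
  "plan": "2.4 0.8 8 0 60; 2 0.8 8 0 60; 1.5 0.5 7 0 60; 0.5 0 3 0 60; 0 0 0 0 60"
}}

```text
t: 22.35
eef_pos: [573.2, -314.8, 8.1]
tcp_rot: [-3.097, 0.042, -2.902]
ft_force: [-0.4, -0.1, -0.1]
opening: 0.63
```

```bash
python3 tilt.py;python3 plan.py 573.5 -312.7 3.5 3.38 60 12 0.1
```

```text
tilt radial 0.0612 tang 0.0019 sum -0.0612 j4 0.0033 t 22.35 [ 573.2 -314.8    8.1] [-3.097  0.042 -2.902] [-0.604  0.759  1.687  0.003  0.634 -2.416] [ -0.  -68.7 -17.3  -0.1  -0.2  -0. ]
at [ 573.2 -314.8    8.1] [-3.097  0.042 -2.902] t 22.35 F [-0.4 -0.1 -0.1] open 0.63 q [-0.6   0.76  1.69  0.    0.63 -2.42]
1
-0.8 2.0 4.6 0.001 60
```

Call:
{"method": "send_rows", "body": {
  "plan": "0 1.5 2.5 0 60; 0 0.5 1.5 0 50; 0 0 0 0 30; 0 0 0 0 30; 0 0 0 0 30; 0 0 0 0 30; 0 0 0 0 30; 0 0 0 0 30"
}}

```text
t: 23.15
eef_pos: [573.5, -313.2, 4.7]
tcp_rot: [-3.096, 0.043, -2.902]
ft_force: [0.1, -0.1, -0.6]
opening: 0.391
```

Call:
{"method": "send_rows", "body": {
  "plan": "0 0 -4 0 30; 0 0 -12 0 30; 0 0 -20 0 30; 0 0 -15 0 30; 0 0 -5 0 30; 0 0 0 0 30; 0 0 0 0 30"
}}

```text
t: 23.85
eef_pos: [570.4, -311.2, 65.6]
tcp_rot: [-3.095, 0.044, -2.902]
ft_force: [-0.1, -0.7, -0.1]
opening: 0.392
```

```bash
python3 tilt.py;python3 plan.py 540 -345 60 0.65 30 12 0.11; python3 c.py
```

```text
tilt radial 0.0642 tang 0.0018 sum -0.0642 j4 0.0028 t 23.85 [ 570.4 -311.2   65.6] [-3.095  0.044 -2.902] [-0.602  0.673  1.674  0.003  0.731 -2.413] [  0.  -67.9 -20.3  -0.1  -0.1  -0. ]
at [ 570.4 -311.2   65.6] [-3.095  0.044 -2.902] t 23.85 F [-0.1 -0.7 -0.1] open 0.392 q [-0.6   0.67  1.67  0.    0.73 -2.41]
25
1.5 -1.0 0.2 0.109 30; 1.4 -1.2 0.2 0.109 30; 1.2 -1.3 0.2 0.109 30; 1.1 -1.5 0.2 0.109 30; 0.9 -1.6 0.2 0.109 30; 0.8 -1.7 0.2 0.109 30; 0.6 -1.7 0.2 0.109 30; 0.4 -1.8 0.2 0.109 30
0.2 -1.8 0.2 0.109 30; -0.0 -1.8 0.2 0.109 30; -0.2 -1.8 0.2 0.109 30; -0.4 -1.8 0.2 0.109 30; -0.6 -1.7 0.2 0.109 30; -0.8 -1.6 0.2 0.109 30; -1.0 -1.5 0.2 0.109 30; -1.1 -1.4 0.2 0.109 30
-1.3 -1.3 0.2 0.109 30; -1.4 -1.2 0.2 0.109 30; -1.5 -1.0 0.2 0.109 30; -1.6 -0.8 0.2 0.109 30; -1.7 -0.6 0.2 0.109 30; -1.8 -0.4 0.2 0.109 30; -1.8 -0.3 0.2 0.109 30; -1.8 -0.1 0.2 0.109 30
-1.8 0.1 0.2 0.109 30
```

View pics/w2.png

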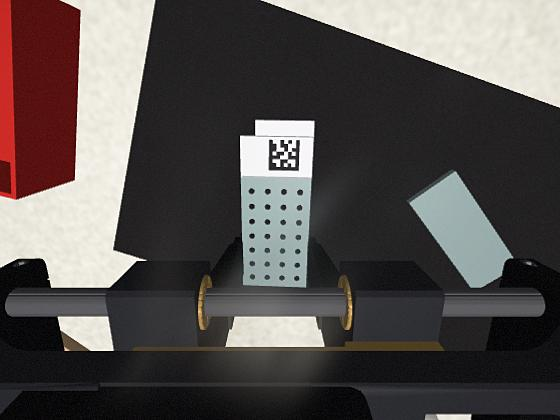

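Call:
{"method": "send_rows", "body": {
  "plan": "2 -1 0 0.1 30; 2 -1 0 0.14 30; 1 -2 0 0.14 30; 1 -2 0 0.14 30; 1 -2 0 0.14 30; 0 -2 0 0.14 30; 0 -2 0 0.14 30; 0 -2 0 0.14 30"
}}

```text
t: 24.7
eef_pos: [557.4, -323.3, 58.7]
tcp_rot: [3.125, 0.052, 2.259]
ft_force: [0.2, 0.2, -0.3]
opening: 0.392
```

Call:
{"method": "send_rows", "body": {
  "plan": "0 -2 0 0.14 30; 0 -2 0 0.14 30; -1 -2 0 0.14 30; -1 -2 0 0.14 30; -1 -2 0 0.14 30; -1 -1 0 0.14 30; -1 -1 0 0.14 30; -2 -1 0 0.14 30"
}}

```text
t: 25.5
eef_pos: [542.6, -332.2, 51.2]
tcp_rot: [3.098, 0.003, 1.091]
ft_force: [-0.0, 0.3, -0.5]
opening: 0.394
```

```bash
python3 tilt.py;python3 plan.py 540 -345 30 0.65 30 12 0.14
```

```text
tilt radial 0.0435 tang 0.0047 sum -0.0435 j4 0.0072 t 25.50 [ 542.6 -332.2   51.2] [3.098e+00 3.000e-03 1.091e+00] [-0.655  0.684  1.703  0.007  0.712 -0.181] [  0.4 -66.6 -19.1   0.1  -0.1  -2.3]
at [ 542.6 -332.2   51.2] [3.098e+00 3.000e-03 1.091e+00] t 25.5 F [-0.   0.3 -0.5] open 0.394 q [-0.66  0.68  1.7   0.01  0.71 -0.18]
4
-3.1 0.9 5.3 0.110 30; -3.0 1.2 5.3 0.110 30; -2.9 1.6 5.3 0.110 30; -2.7 1.9 5.3 0.110 30
```

Call:
{"method": "send_rows", "body": {
  "plan": "-3 1 5 0.11 30; -3 1 5 0.11 30; -3 1 5 0.11 30; -3 1 5 0.11 30; 0 0 0 0 30"
}}

```text
t: 26.0
eef_pos: [537.8, -344.2, 26.7]
tcp_rot: [3.107, -0.015, 0.629]
ft_force: [-0.5, -0.2, -1.3]
opening: 0.392
```

```bash
python3 tilt.py
```

```text
tilt radial 0.0376 tang 0.0054 sum -0.0376 j4 0.0086 t 26.00 [ 537.8 -344.2   26.7] [ 3.107 -0.015  0.629] [-0.675  0.722  1.705  0.009  0.677  0.26 ] [ -0.2 -67.9 -18.1   0.1  -0.2   1.5]
```

Call:
{"method": "send_rows", "body": {
  "plan": "0 0 6 0 30; 0 0 7 0 30; 0 0 3 0 30; 0 0 0 0 30"
}}

```text
t: 26.4
eef_pos: [538.1, -343.9, 8.4]
tcp_rot: [3.108, -0.014, 0.638]
ft_force: [-0.0, 0.5, 0.3]
opening: 0.392
```

Call:
{"method": "send_rows", "body": {
  "plan": "0 0 2 0 30; 0 0 2 0 30; 0 0 1 0 30"
}}

```text
t: 26.7
eef_pos: [538.7, -343.9, 5.0]
tcp_rot: [3.108, -0.015, 0.64]
ft_force: [-3.5, 2.2, 9.2]
opening: 0.392
```

Call:
{"method": "send_rows", "body": {
  "plan": "0 0 -0.3 0 50; 0 0 0 0 50; 0 0 0 0 50; 0 0 0 0 50"
}}

```text
t: 27.1
eef_pos: [539.0, -344.0, 6.0]
tcp_rot: [3.106, -0.015, 0.641]
ft_force: [0.1, -0.1, 0.3]
opening: 0.526
```

```bash
python3 tilt.py; python3 c.py
```

```text
tilt radial 0.0382 tang 0.0054 sum -0.0382 j4 0.0091 t 27.10 [ 539. -344.    6.] [ 3.106 -0.015  0.641] [-0.674  0.753  1.711  0.009  0.64   0.25 ] [  0.  -68.4 -16.9   0.1  -0.1   0. ]
```

View pics/w2.png

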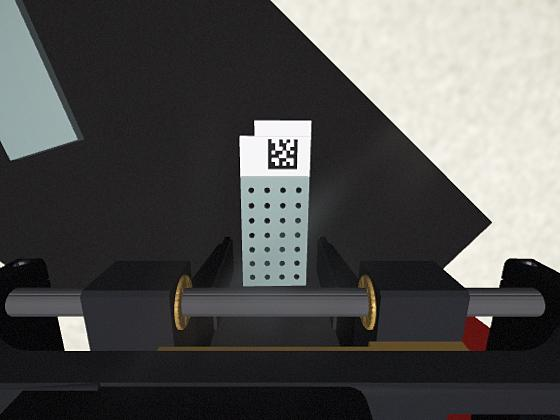

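Call:
{"method": "send_rows", "body": {
  "plan": "0 0 1.5 0 50; 0 0 0.8 0 45; 0 0 0 0 30; 0 0 0 0 30; 0 0 0 0 30; 0 0 0 0 30; 0 0 0 0 30"
}}

```text
t: 27.85
eef_pos: [539.0, -344.0, 3.3]
tcp_rot: [3.106, -0.015, 0.641]
ft_force: [0.4, 0.1, 0.2]
opening: 0.394
```

```bash
python3 tilt.py; python3 c.py
python3 - <<'E'
from e import *
p=pickle.load(open('w2.pkl','rb'))
cv2.imwrite('pics/w13c.png',cv2.cvtColor(cv2.resize(p['image'][105:295,220:340],None,fx=3,fy=3,interpolation=cv2.INTER_CUBIC),cv2.COLOR_RGB2BGR))
E
```

```text
tilt radial 0.0378 tang 0.0054 sum -0.0377 j4 0.0092 t 27.85 [ 539.  -344.     3.3] [ 3.106 -0.015  0.641] [-0.674  0.757  1.711  0.009  0.635  0.249] [ -0.  -68.4 -16.8   0.1  -0.1   0. ]
```

View pics/w13c.png

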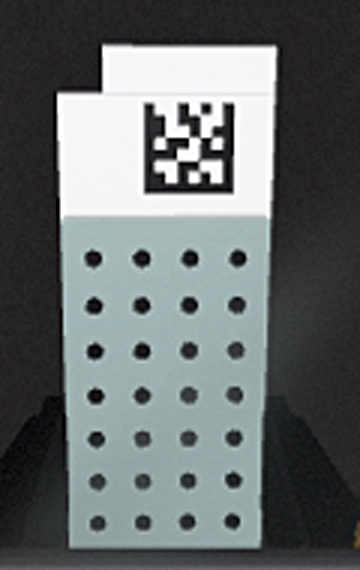

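```bash
cat > f.py <<'E'
from e import *
P=np.array([[-48,19],[-48,-19],[48,-19],[40,19],[48,11]],float)
p=pickle.load(open('w2.pkl','rb'))
q=(np.array([[69,548],[262,548],[277,46],[57,93],[103,45]])+.5)/3-.5+[220,105]
th,t,r=rigid(P,ray(p,q,8)[:,:2]); print(th,t,r.round(1))
s=env.state(); a=s['tcp_rot'][2]; v=t-s['eef_pos'][:2]; c,n=np.cos(a),np.sin(a)
print('center in tool: x',v@[c,n],'y',v@[n,-c],'rel yaw',th-a)
E
python3 f.py
```

```text
0.6370677305297616 [ 561.93946898 -328.03133214] [[ 0.1  0.3]
 [-0.1 -0.5]
 [ 0.1 -0. ]
 [-0.1  0.2]
 [ 0.   0.1]]
center in tool: x 27.906203795866126 y 0.9006259552613396 rel yaw -0.0037200767129519363
```

Call:
{"method": "send_rows", "body": {
  "plan": "0 0 -3 0 30; 0 0 -10 0 30; 0 0 -20 0 30; 0 0 -30 0 30; 0 0 -30 0 30; 0 0 -20 0 30; 0 0 -8 0 30; 0 0 0 0 30"
}}

```text
t: 28.7
eef_pos: [534.6, -341.4, 132.2]
tcp_rot: [3.106, -0.015, 0.641]
ft_force: [1.2, -0.7, -0.6]
opening: 0.39
```

```bash
python3 tilt.py; python3 plan.py 551 57 127 1.343 30 30 0.1
```

```text
tilt radial 0.0383 tang 0.0054 sum -0.0383 j4 0.0071 t 28.70 [ 534.6 -341.4  132.2] [ 3.106 -0.015  0.641] [-0.675  0.578  1.648  0.007  0.878  0.251] [  0.  -65.2 -23.3   0.1   0.2   0. ]
at [ 534.6 -341.4  132.2] [ 3.106 -0.015  0.641] t 28.7 F [ 1.2 -0.7 -0.6] open 0.39 q [-0.67  0.58  1.65  0.01  0.88  0.25]
14
18.0 -22.1 0.4 -0.050 30; 19.0 -21.2 0.4 -0.050 30; 20.1 -20.2 0.4 -0.050 30; 21.1 -19.2 0.4 -0.050 30; 22.0 -18.1 0.4 -0.050 30; 22.9 -17.0 0.4 -0.050 30; 23.7 -15.8 0.4 -0.050 30; 24.5 -14.6 0.4 -0.050 30
25.2 -13.3 0.4 -0.050 30; 25.8 -12.1 0.4 -0.050 30; 26.4 -10.8 0.4 -0.050 30; 26.9 -9.4 0.4 -0.050 30; 27.3 -8.1 0.4 -0.050 30; 27.7 -6.7 0.4 -0.050 30
```

Call:
{"method": "send_rows", "body": {
  "plan": "9 -11 0 -0.025 30; 18 -21 0 -0.05 30; 20 -20 0 -0.05 30; 21 -19 0 -0.05 30; 22 -18 0 -0.05 30; 23 -17 0 -0.05 30; 24 -16 0 -0.05 30; 24 -15 0 -0.05 30"
}}

```text
t: 29.5
eef_pos: [541.0, -116.8, 119.4]
tcp_rot: [3.117, 0.001, 1.035]
ft_force: [0.1, 0.0, -0.0]
opening: 0.395
```

```bash
python3 tilt.py; python3 plan.py 551 57 127 1.343 30 30 0.1
```

```text
tilt radial 0.0238 tang -0.0057 sum -0.0238 j4 -0.0083 t 29.50 [ 541.  -116.8  119.4] [3.117e+00 1.000e-03 1.035e+00] [-0.329  0.501  1.851 -0.008  0.765  0.213] [ -4.6 -56.1 -20.    0.1   0.1  -0. ]
at [ 541.  -116.8  119.4] [3.117e+00 1.000e-03 1.035e+00] t 29.5 F [ 0.1  0.  -0. ] open 0.395 q [-0.33  0.5   1.85 -0.01  0.77  0.21]
6
25.8 -13.4 -1.3 -0.051 30; 26.4 -12.0 -1.3 -0.051 30; 27.0 -10.6 -1.3 -0.051 30; 27.5 -9.2 -1.3 -0.051 30; 27.9 -7.8 -1.3 -0.051 30; 28.3 -6.4 -1.3 -0.051 30
```

Call:
{"method": "send_rows", "body": {
  "plan": "25 -13 -3 -0.05 30; 26 -12 -3 -0.05 30; 26 -11 -3 -0.05 30; 25 -9 -2 -0.05 30; 20 -6 -1 -0.04 30; 10 -3 0 -0.02 30; 0 0 0 0 30; 0 0 0 0 30"
}}

```text
t: 30.3
eef_pos: [537.9, 40.8, 121.3]
tcp_rot: [3.135, 0.009, 1.321]
ft_force: [-0.3, -0.5, -0.8]
opening: 0.392
```

```bash
python3 tilt.py; python3 plan.py 553 77 110.3 1.343 30 12 0.1;python3 c.py
```

```text
tilt radial 0.0047 tang -0.0099 sum -0.0046 j4 -0.0141 t 30.30 [537.9  40.8 121.3] [3.135 0.009 1.321] [-0.042  0.488  1.871 -0.014  0.778  0.218] [  1.  -55.  -19.5   0.1   0.   -0. ]
at [537.9  40.8 121.3] [3.135 0.009 1.321] t 30.3 F [-0.3 -0.5 -0.8] open 0.392 q [-0.04  0.49  1.87 -0.01  0.78  0.22]
4
9.7 1.4 2.8 -0.005 30; 9.7 1.5 2.8 -0.005 30; 9.7 1.5 2.8 -0.005 30; 9.7 1.6 2.8 -0.005 30
```

View pics/w2.png

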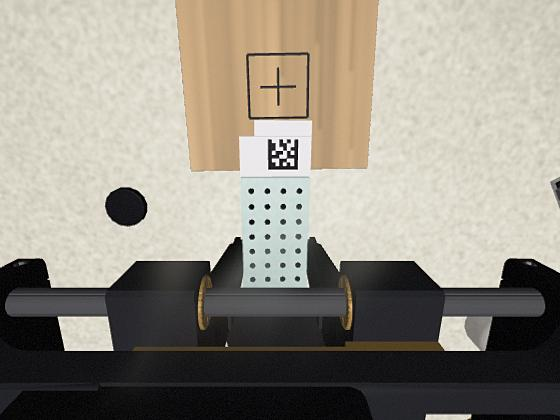

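Run:
```python
from e import *
p=pickle.load(open('w2.pkl','rb'))
cv2.imwrite('pics/w14c.png',cv2.cvtColor(cv2.resize(p['image'][0:190,170:390],None,fx=3,fy=3,interpolation=cv2.INTER_CUBIC),cv2.COLOR_RGB2BGR))
```

```text
(no output)
```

View pics/w14c.png

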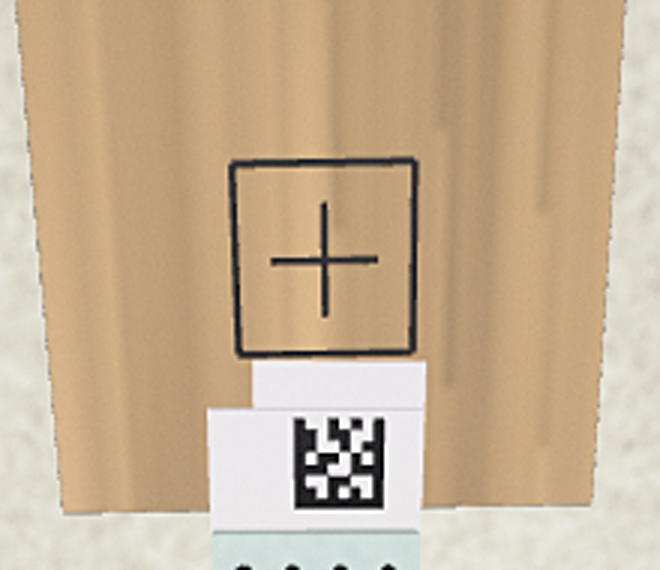

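Run:
```python
from e import *
p=pickle.load(open('w2.pkl','rb'))
un=lambda c:(np.array(c,float)+.5)/3-.5+[170,0]
# base: left corner (-130,80), right (-130,-80), cross (-60,0), square corners(-35,±25),(-85,±25)
M=np.array([[-130,80],[-130,-80],[-60,0],[-35,25],[-35,-25],[-85,25],[-85,-25]],float)
W=ray(p,un([[64,513],[593,505],[324,260],[232,163],[416,161],[239,353],[413,351]]),12)[:,:2]
th,t,r=rigid(M,W); print(th,t,r.round(1)); 
R=lambda a:np.array([[np.cos(a),-np.sin(a)],[np.sin(a),np.cos(a)]])
c=R(th)@[-60,0]+t; print('cross',c)
for C,a in((c,th),((567.0,137.0),1.343)): print('TCP target',np.array(C)-R(a)@[60.9,-0.9])
```

```text
1.3359964672487952 [580.62907277 198.23749144] [[ 0.3 -0.2]
 [-0.  -0.3]
 [-0.3  0.1]
 [-0.1  0.1]
 [ 0.1 -0.1]
 [-0.   0.3]
 [ 0.1  0.1]]
cross [566.67017229 139.88383605]
TCP target [551.62658347  80.86425934]
TCP target [552.37012228  77.87651331]
```

Call:
{"method": "send_rows", "body": {
  "plan": "12 1.5 4 -0.01 30; 15 1.5 4 -0.01 30; 10 1 3 0 30; 0 0 0 0 30; 0 0 0 0 30"
}}

```text
t: 30.85
eef_pos: [552.2, 76.7, 108.3]
tcp_rot: [3.136, 0.009, 1.339]
ft_force: [0.6, -0.6, -0.6]
opening: 0.396
```

```bash
python3 tilt.py; python3 plan.py 551.7 80.7 110.3 1.341 30 12 0.1
```

```text
tilt radial 0.0034 tang -0.0102 sum -0.0033 j4 -0.0147 t 30.85 [552.2  76.7 108.3] [3.136 0.009 1.339] [ 0.025  0.528  1.837 -0.015  0.773  0.267] [  0.3 -57.1 -19.5   0.1  -0.    0. ]
at [552.2  76.7 108.3] [3.136 0.009 1.339] t 30.85 F [ 0.6 -0.6 -0.6] open 0.396 q [ 0.02  0.53  1.84 -0.01  0.77  0.27]
1
3.8 -1.4 -2.0 -0.002 30
```

Call:
{"method": "send_rows", "body": {
  "plan": "0 0 -8 0 30; 0 0 -20 0 30; 0 0 -25 0 30; 0 0 -15 0 30; 0 0 -5 0 30; 0 0 0 0 30; 0 0 0 0 30"
}}

```text
t: 31.55
eef_pos: [551.3, 76.0, 186.2]
tcp_rot: [3.135, 0.009, 1.337]
ft_force: [1.0, 0.2, -0.8]
opening: 0.394
```

Call:
{"method": "send_rows", "body": {
  "plan": "0 0 33 0 30; 0 0 33 0 30; 0 0 0.3 0 30; 0 0 0.3 0 30; 0 0 0.3 0 30; 0 0 0.3 0 30; 0 0 0 0 30; 0 0 0 0 30"
}}

```text
t: 32.35
eef_pos: [552.4, 75.1, 119.6]
tcp_rot: [3.133, 0.009, 1.337]
ft_force: [0.4, 0.3, -0.0]
opening: 0.394
```

```bash
python3 tilt.py; python3 plan.py 551.7 80.7 110.3 1.341 30 12 0.1
```

```text
tilt radial 0.0062 tang -0.0105 sum -0.0061 j4 -0.0147 t 32.35 [552.4  75.1 119.6] [3.133 0.009 1.337] [ 0.022  0.511  1.829 -0.015  0.795  0.266] [ -0.  -56.7 -20.    0.   -0.    0. ]
at [552.4  75.1 119.6] [3.133 0.009 1.337] t 32.35 F [ 0.4  0.3 -0. ] open 0.394 q [ 0.02  0.51  1.83 -0.01  0.79  0.27]
1
5.3 -2.0 9.3 -0.004 30
```

Call:
{"method": "send_rows", "body": {
  "plan": "0 0 -25 0 30; 0 0 -25 0 30; 0 0 0 0.01 30; 0 0 0 -0.01 30; 0 0 0 0.01 30; 0 0 0 -0.01 30; 0 0 0 0.01 30; 0 0 0 -0.01 30"
}}

```text
t: 33.15
eef_pos: [551.2, 75.6, 169.8]
tcp_rot: [3.135, 0.009, 1.337]
ft_force: [-0.5, 0.1, -0.8]
opening: 0.393
```

```bash
python3 tilt.py
```

```text
tilt radial 0.0041 tang -0.0105 sum -0.0041 j4 -0.0133 t 33.15 [551.2  75.6 169.8] [3.135 0.009 1.337] [ 0.023  0.444  1.782 -0.013  0.911  0.265] [  0.  -55.1 -22.6   0.1  -0.    0.4]
```

Call:
{"method": "send_rows", "body": {
  "plan": "-25 6 0 0.05 30; -30 7 0 0.05 30; -30 7 0 0.05 30; -30 7 0 0.05 30; -25 6 0 0.05 30; -12 4 0 0.03 30; 0 0 0 0 30; 0 0 0 0 30"
}}

```text
t: 33.95
eef_pos: [533.4, -83.8, 168.8]
tcp_rot: [3.136, 0.008, 1.052]
ft_force: [0.0, 0.2, -0.1]
opening: 0.394
```

```bash
python3 tilt.py;  python3 plan.py 551.7 80.7 113 1.341 30 20 0.1
```

```text
tilt radial 0.0035 tang -0.0088 sum -0.0034 j4 -0.0113 t 33.95 [533.4 -83.8 168.8] [3.136 0.008 1.052] [-0.274  0.424  1.822 -0.011  0.891  0.253] [ -1.1 -53.2 -22.2   0.   -0.    0. ]
at [533.4 -83.8 168.8] [3.136 0.008 1.052] t 33.95 F [ 0.   0.2 -0.1] open 0.394 q [-0.27  0.42  1.82 -0.01  0.89  0.25]
9
16.9 -7.3 6.2 -0.032 30; 17.1 -6.8 6.2 -0.032 30; 17.3 -6.2 6.2 -0.032 30; 17.5 -5.6 6.2 -0.032 30; 17.7 -5.1 6.2 -0.032 30; 17.8 -4.5 6.2 -0.032 30; 18.0 -3.9 6.2 -0.032 30; 18.1 -3.4 6.2 -0.032 30
18.2 -2.8 6.2 -0.032 30
```

Not worth chasing further (about 2° at most); return to the goal.

Call:
{"method": "send_rows", "body": {
  "plan": "8 -4 3 -0.015 30; 17 -7 6 -0.032 30; 17 -6 6 -0.032 30; 17 -6 6 -0.032 30; 17 -5 6 -0.032 30; 18 -4 6 -0.032 30; 18 -4 6 -0.032 30; 18 -3 6 -0.032 30"
}}

```text
t: 34.75
eef_pos: [548.9, 67.0, 119.9]
tcp_rot: [3.138, 0.008, 1.318]
ft_force: [0.0, -0.2, -0.7]
opening: 0.397
```

```bash
python3 tilt.py;  python3 plan.py 551.7 80.7 112 1.341 30 20 0.1
```

```text
tilt radial 0.0016 tang -0.0085 sum -0.0015 j4 -0.0119 t 34.75 [548.9  67.  119.9] [3.138 0.008 1.318] [ 0.006  0.507  1.837 -0.012  0.796  0.267] [ -2.8 -57.9 -19.4   0.1   0.2  -0. ]
at [548.9  67.  119.9] [3.138 0.008 1.318] t 34.75 F [ 0.  -0.2 -0.7] open 0.397 q [ 0.01  0.51  1.84 -0.01  0.8   0.27]
1
13.9 -0.7 7.9 -0.023 30
```

Call:
{"method": "send_rows", "body": {
  "plan": "4 -0.5 3 -0.01 30; 0 0 0 0 30; 0 0 0 0 30; 0 0 0 0 30"
}}

```text
t: 35.15
eef_pos: [548.4, 75.6, 115.9]
tcp_rot: [3.14, 0.008, 1.337]
ft_force: [0.3, -0.8, -0.1]
opening: 0.393
```

```bash
python3 tilt.py;  python3 plan.py 551.7 80.7 110.3 1.341 30 20 0.1; python3 c.py
```

```text
tilt radial -0.0002 tang -0.0083 sum 0.0002 j4 -0.0117 t 35.15 [548.4  75.6 115.9] [3.14  0.008 1.337] [ 0.022  0.514  1.838 -0.012  0.79   0.264] [  0.6 -56.5 -19.7   0.1   0.   -0. ]
at [548.4  75.6 115.9] [3.14  0.008 1.337] t 35.15 F [ 0.3 -0.8 -0.1] open 0.393 q [ 0.02  0.51  1.84 -0.01  0.79  0.26]
1
5.8 2.1 5.6 -0.004 30
```

View pics/w2.png

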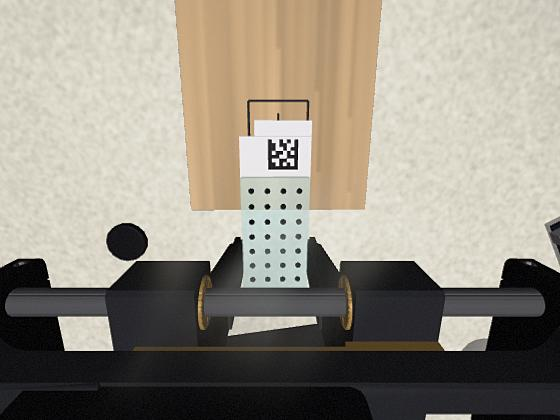

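Call:
{"method": "send_rows", "body": {
  "plan": "3 1 2.2 -0.002 30; 3 1 2.2 -0.002 30; 0 0 0 0 30; 0 0 0 0 30"
}}

```text
t: 35.6
eef_pos: [552.4, 79.7, 111.6]
tcp_rot: [3.139, 0.008, 1.338]
ft_force: [0.2, 0.3, -1.2]
opening: 0.392
```

```bash
python3 tilt.py;  python3 plan.py 551.7 80.7 111.5 1.341 30 20 0.1; python3 c.py
python3 - <<'E'
from e import *
p=pickle.load(open('w2.pkl','rb'))
cv2.imwrite('pics/w15c.png',cv2.cvtColor(cv2.resize(p['image'][85:295,170:390],None,fx=2.7,fy=2.7,interpolation=cv2.INTER_CUBIC),cv2.COLOR_RGB2BGR))
snap('scene','s15.png'); snap('top','t15.png')
E
```

```text
tilt radial 0.0008 tang -0.0084 sum -0.0008 j4 -0.0119 t 35.60 [552.4  79.7 111.6] [3.139 0.008 1.338] [ 0.029  0.525  1.831 -0.012  0.785  0.27 ] [  0.  -57.3 -19.7   0.1  -0.    0. ]
at [552.4  79.7 111.6] [3.139 0.008 1.338] t 35.6 F [ 0.2  0.3 -1.2] open 0.392 q [ 0.03  0.52  1.83 -0.01  0.78  0.27]
1
0.8 -0.9 0.1 -0.003 30
```

View pics/w15c.png

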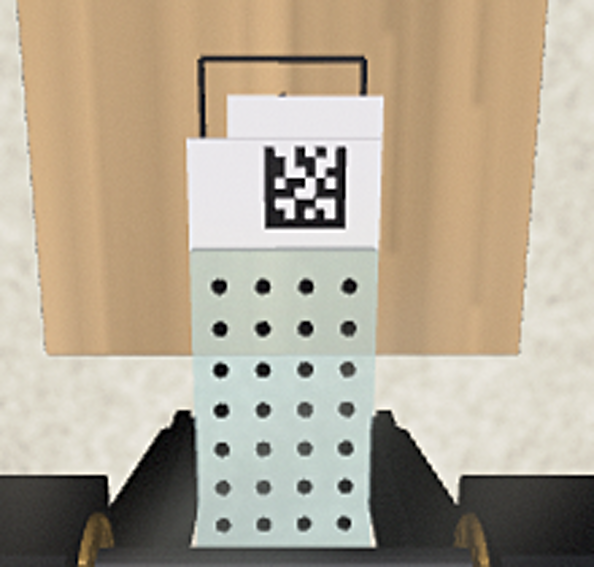

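View pics/s15.png

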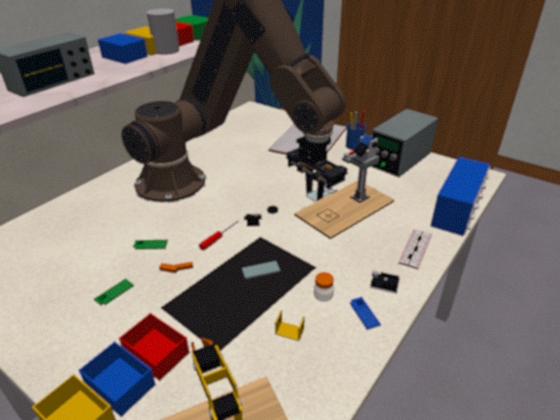

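View pics/t15.png

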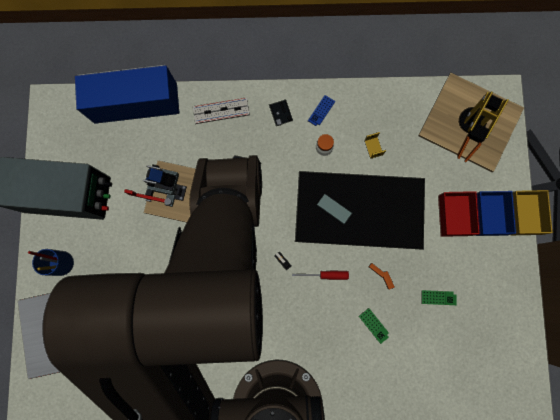

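Run:
```python
from e import *
p=pickle.load(open('w2.pkl','rb'))
P=np.array([[-48,19],[-48,-19],[48,-19],[40,19],[48,11]],float)
q=(np.array([[191,547],[377,547],[384,97],[187,138],[228,95]])+.5)/2.7-.5+[170,85]
for z in (113,115,117):
  th,t,r=rigid(P,ray(p,q,z)[:,:2]); print(z,th,t,'label',t+33*np.array([np.cos(th),np.sin(th)]),r.round(1).tolist())
f=foc(p); K=np.array([[f,0,p['cx']],[0,f,p['cy']],[0,0,1]])
ok,rv,tv=cv2.solvePnP(np.c_[P,np.zeros(5)],q,K,None)
E=np.array(p['extrinsics']); Rc=E[:3,:3]@np.diag([1,-1,-1]); Rw=Rc@cv2.Rodrigues(rv)[0]; print('pnp',E[:3,3]+Rc@tv[:,0]+Rw@[33,0,0],'normal',Rw[:,2],'yaw',np.arctan2(Rw[1,0],Rw[0,0]))
M=np.array([[-130,80],[-130,-80],[-35,25],[-35,-25]],float)
qb=(np.array([[48,354],[522,355],[202,60],[364,60]])+.5)/2.7-.5+[170,85]
th,t,r=rigid(M,ray(p,qb,12)[:,:2]); print(th,t,r.round(1).tolist(),'cross',t-60*np.array([np.cos(th),np.sin(th)]))
```

```text
113 1.3346375905035777 [558.64585575 105.78502044] label [566.36685639 137.86906864] [[-2.2, -0.8], [1.8, -1.7], [0.3, 0.6], [-0.1, 0.9], [0.2, 1.0]]
115 1.334637590503577 [558.776153   106.24914047] label [566.49715365 138.33318867] [[-1.8, -0.2], [1.7, -0.9], [-0.0, 0.2], [0.1, 0.4], [0.1, 0.5]]
117 1.3346375905035777 [558.90645026 106.7132605 ] label [566.62745091 138.7973087 ] [[-1.5, 0.4], [1.6, -0.2], [-0.4, -0.2], [0.2, 0.0], [0.1, -0.0]]
pnp [566.6056231  138.84188722 114.67522723] normal [0.01077092 0.03358776 0.99937773] yaw 1.3348890851675017
1.338785502736696 [580.69231672 197.97130451] [[0.4, 0.5], [0.3, -0.2], [-0.2, -0.2], [-0.5, -0.2]] cross [566.89622073 139.57894427]
```

```bash
python3 -c "
from h import *
s=env.state();print(s['t'],np.abs(s['qvel']).max(),s['opening']);print(job_done())"
```

```text
35.75 0.0014470169512861826 0.3944311966978734
the job is handed in; nothing more can be done
None
```

The latch is shut and the calibration glass is held over the printed cross; I handed the job in at about 35.8 s with the arm still.

- **Latch:** I pushed the red lever shut until it met its hard stop, reading about 7–12 N. The later pictures show it lying along the clamp in its catch.
- **Picking up the glass:** The last joint's range did not allow the direct grasp. I gripped the glass by its clear end, turned it on the mat and regripped it twice before lifting it.
- **Position:** My last check with the wrist camera put the label centre at (566.5, 138.5) mm and the cross at (566.9, 139.6) mm. The label is about 112 mm above the table.
- **Heading:** The glass points along 1.335 rad and the stand's axis measured 1.337–1.339 rad.
- **Grip and surroundings:** The opening stayed at about 37 mm, so the glass did not slip. In the final pictures the other things looked unmoved, though I judged this only by eye.
- **Less than perfect:** The glass is about 2° off level. The tool's tilt drifted during the moves, and my attempts to level it again had little effect. The overhead camera put the cross 2–4 mm from where the wrist camera did, and I went by the wrist camera.

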